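# Gauge a lug plate with the flip stop

### The job

Set the lug up for tack welding: flip the stop down onto the fence, then stand the steel plate with the hole upright on the fixture's base plate, hole end up, one broad face flush against the fence and one side edge up against the stop, and let go of it. Then flip the stop back up out of the torch's way, leaving the lug standing where it was gauged. Leave the other loose pieces on the bench where they lie.

Things in the scene. Friction and masses are not known exactly. Their poses are not given: they have to be found in the camera images.
- fixture: Fixed welding fixture on the bench, yaw varies. Dark steel ground plate 125 x 190 x 12 mm (x -85 to 40, y -107 to 83 in its frame) carrying a steel base plate 98 x 130 x 8 mm (x -60 to 38, y -80 to 50), top 20 mm above the bench, with a fence bar across it. Origin: bench level, straight below the fence's front face; x points from the robot's side through the fence, y along the fence towards the stop, z up.
- fence_top (a point): A point on the upper front edge of the fence, 53 mm above the bench, 50 mm from the gauging face of the stop; axes as the fixture. The fence is an aluminium bar along y, 16 mm thick (fixture x 0 to 16 mm), y -98 to 74, with a foot at each end; it bridges the base plate, so 33 mm of it rise above the base plate's top.
- gauge (a point): The corner where the front face of the fence, the top of the base plate and the gauging face of the lowered stop meet: in the fixture's frame 0, +25, +20 mm; axes as the fixture. The gauged lug occupies x -10 to 0, y -50 to 0, z 0 to 65 mm from here.
- stop (a joint): Steel flip stop hinged on top of the fence, axis along the fence. 0 rad = down: its arm (12 mm wide, 9 thick, 78 long) points level to the robot's side and its blade hangs before the fence down to 3.5 mm above the base plate. Grows as it is lifted: 1.57 = arm straight up, at most 1.9. Starts up (1.35 to 1.8). A friction washer holds it at any angle; 1 to 2 N at the cross grip moves it.
- stop_hinge (a point): Point on the stop's hinge axis in the middle of its arm's width: fixture +9, +31, +61 mm; axes as the fixture, the hinge axis is y. The lowered blade is 12 mm wide (fixture y 25 to 37) and reaches from 1 to 27 mm in front of the fence; its -y face (y = 25) is the gauging face.
- stop_grip (a point): Middle of the cross grip at the free end of the stop's arm: a dark round pin 13 mm in diameter and 24 mm long, its axis along the fence, 78 mm from the hinge axis. It can be pinched end to end, or hooked from below or behind.
- lug: Loose dark steel lug plate 65 x 50 x 10 mm, about 0.24 kg, with one 18 mm hole. It starts lying flat on the bench, hole end away from the robot. Origin: centre of the underside as it lies; x along the 65 mm length towards the hole end, y along the 50 mm width, z through the thickness (0 to 10 mm). Either broad face may go to the fence.
- lug_foot (a point): Centre of the lug's plain 50 x 10 mm end face (the end without the hole), on which it stands.
- lug_hole (a point): Centre of the lug's hole, 18 mm from the hole end and 47 mm from the foot.
- blank_plate: Bystander: flat rectangular steel plate without a hole, 80 x 50 x 8 mm, lying behind on the left.
- magnet_square: Bystander: flat triangular welding magnet, 75 x 90 x 14 mm, lying in front on the right.
- chipping_hammer: Bystander: chipping hammer, 122 x 243 x 23 mm, lying in front on the left.
- tube_offcut: Bystander: square tube offcut 30 x 150 x 30 mm, lying at the back on the left.
Not all that is in view belongs to the job. What is shaped like the lug but yellow is not meant.

How it is judged:
By the outcome, as a careful person would: the job done as asked, in the order asked, and still so for the second after the job is handed in, with the robot touching nothing.
It also fails if it takes over 72 s, if anything falls off the work surface, if the arm or the gripper's body presses on something with over 40 N, if the wrist force passes 120 N, or if a joint passes its speed limit or range.

### The arm

A 6-joint arm with a two-finger parallel gripper is mounted at the origin on the work surface; the furniture and walls round the work are solid. World frame = base frame: x ahead of the robot, y to its left, z up, the work surface at z = 0. Lengths are in mm, angles in rad, forces in N, time in s.
With the tool pointing down it reaches from about 300 to 775 mm from the base axis. Payload 14.6 kg.
Tool frame: the origin (TCP) lies at the very end of the fingers, on their centre line; the grasp point (between the pads) lies 19 mm behind it; z points along the fingers, y is the line along which they close (so a half turn about z gives the same grasp; the last joint's range is limited). The gripper opens to 94 mm and grips with 3 to 60 N. Pads are 16 mm wide; open, the fingers measure 119 mm over their backs; the gripper's body (75 mm by 177 mm) begins 78 mm behind the grasp point.
Start: joints at [1.28, 0.3, 1.521, -0, 1.321, -0.067], TCP at [122.063, 536.274, 205.446] pointing down, gripper open.
Joint ranges: [-3.03, 3.03], [-0.79, 2.21], [0.23, 2.52], [-1.04, 4.18], [0, 3.07], [-2.55, 2.55]. Speed limits (rad/s): [2.22, 2.22, 2.57, 3.14, 3.14, 3.14].

### API

Orientations are given as [roll, pitch, yaw] about the fixed x, y, z axes, in that order (R = Rz(yaw) Ry(pitch) Rx(roll)).
In Python, from cell import manip, camera, get_calibration gives the robot as it stands.
- The arm moves only by the tool arm_command, never from a script. Its argument "targets" is a list of rows, each an object of numbers: "hand": the opening, from -1 (shut) to 1 (fully open), so that 0 is half open; "x", "y", "z": the shift along the tool's x, y, z in m; "yaw": the turn about the tool's z in rad. In form: [{"hand": .., "x": .., "y": .., "z": .., "yaw": ..}, ...]. A call has 1 to 10 rows; each row shifts and turns the commanded pose from where the row before left it, along the tool's axes as they then stand; what a row does not reach is not made up. A row lasts 1/10 s, in which the tool goes at most 50 mm and 8.59 degrees, less where a joint would pass 70% of its speed; a pose out of reach is approached as far as the arm can. A call is refused whole if a number of a shift passes 0.05 or a number of a turn 0.15, either way. A call with a gripper value outside its range is refused whole. The fingers move at their own pace and stop on an object; "newtons" is the grip in N (left out, the last holds). Time passes only in rows, so rows that do not move let the fingers close. It gives the time, the measured TCP pose, the force, the opening and the grip force at its end, in the units of the state.
- manip.read_state(): the state, without advancing time (a new reading comes with each control period).
- camera(name): name is "scene" or "top"; returns the picture (420x560x3 uint8, red, green, blue); there is no depth.
- get_calibration(name): a dict with "K" (3x3 intrinsics, pixels), "cam_to_world" (4x4, takes a point from camera to world coordinates). Camera axes: x right, y up, looking along -z (the intrinsics and any distortion apply to the point x, -y, -z); pixel columns grow to the right and rows downward; lengths in mm; the calibration is good to about 2 mm. A picture is of the moment at which its call begins. get_calibration takes no time and is no camera call.
- manip.sign_off(): hands the job in; it is judged then, once.
The state is a dict: "clock": time; "joints": joint angles; "qd": joint speeds; "effort": joint torques, N m; "eef_pos": TCP position; "eef_rot": TCP orientation; "wrist_force": force on the tool from outside, world axes, zero at the start; "moment": the same for the moment, N m; "finger_gap": finger opening in mm; "finger_force": force on a finger pad.
Only numpy, scipy, OpenCV 4.12 (cv2) and the standard library are available. Lean on these libraries where they do the work, as an engineer would, in place of code of your own. Each camera call takes 0.05 s, during which the arm holds its last target. There are 200 camera calls.

## Working session

There is one attempt and no reset: what is moved stays moved. The work goes in short steps, Python scripts to look and compute and a tool call to move; the robot and the scene stay as the last step left them, time stands still between calls to the robot, and variables do not carry over. Pictures are saved under pics/ and viewed, at most 10 in all, crops included, and the job is handed in when it is done.

Besides the shell and the picture viewer there is one more tool, called by a JSON object that holds its "api" and its "payload". arm_command: Moves the arm, as the interface text tells. Its arguments: {"type":"object","properties":{"targets":{"type":"array"},"newtons":{"type":"number"}},"required":["targets"]}

```bash
mkdir -p pics; cat > h.py <<'E'
import numpy as np, cv2
from cell import manip, camera, get_calibration
def ray(n,u,v):
    c=get_calibration(n);K=np.array(c["K"]);T=np.array(c["cam_to_world"])
    p=np.linalg.inv(K)@[u,v,1.]
    d=T[:3,:3]@[p[0],-p[1],-p[2]]
    return T[:3,3],d/np.linalg.norm(d)
def onz(n,u,v,z):
    o,d=ray(n,u,v);return o+d*(z-o[2])/d[2]
def proj(n,P):
    c=get_calibration(n);K=np.array(c["K"]);T=np.array(c["cam_to_world"])
    q=T[:3,:3].T@(np.array(P,float)-T[:3,3]);q=K@[q[0],-q[1],-q[2]];return q[:2]/q[2]
def tri(a,b):
    o1,d1=ray(*a);o2,d2=ray(*b)
    s=np.linalg.lstsq(np.c_[d1,-d2],o2-o1,rcond=None)[0]
    p,q=o1+s[0]*d1,o2+s[1]*d2
    return (p+q)/2,np.linalg.norm(p-q)
def snap(n,f,crop=None,k=1):
    im=camera(n);cv2.imwrite(f'pics/{f}_raw.png',im[:,:,::-1])
    if crop: x0,y0,x1,y1=crop;im=im[y0:y1,x0:x1]
    im=cv2.resize(im,None,fx=k,fy=k,interpolation=cv2.INTER_CUBIC);cv2.imwrite(f'pics/{f}.png',im[:,:,::-1])
E
python3 - <<'E'
from h import *
snap('scene','s0',k=1.42);snap('top','t0',k=1.42)
for n in('scene','top'):
    c=get_calibration(n);print(n,{k:(np.round(v,3).tolist() if not isinstance(v,str) else v) for k,v in c.items()})
print(manip.read_state())
E
```

```text
scene {'K': [[455.292, 0.0, 282.82], [0.0, 455.292, 208.559], [0.0, 0.0, 1.0]], 'cam_to_world': [[0.823, 0.35, -0.447, -66.07], [-0.567, 0.475, -0.673, -785.476], [-0.023, 0.807, 0.589, 763.067], [0.0, 0.0, 0.0, 1.0]]}
top {'K': [[423.632, 0.0, 279.116], [0.0, 423.632, 207.499], [0.0, 0.0, 1.0]], 'cam_to_world': [[-0.024, 0.998, -0.06, 409.476], [-0.999, -0.023, 0.029, 29.729], [0.028, 0.06, 0.998, 972.371], [0.0, 0.0, 0.0, 1.0]]}
{'clock': 0.1, 'joints': array([ 1.28038407e+00,  3.00390366e-01,  1.52150447e+00,  5.37018497e-06,
        1.32065930e+00, -6.65838076e-02]), 'qd': array([-0.00164768, -0.00094113, -0.0028756 , -0.00011477,  0.00143122,
        0.00056323]), 'effort': array([ 2.58354747e-03, -5.32646334e+01, -3.53283906e+01,  7.09332456e-02,
        2.34963780e-02, -1.17168256e-04]), 'eef_pos': array([122.01037998, 536.07191569, 204.96301112]), 'eef_rot': array([-3.14063365e+00, -6.91622281e-05,  2.91776284e+00]), 'wrist_force': array([-1.04024828, -0.28646308,  0.07095813]), 'moment': array([-0.0123526 , -0.03759965,  0.02398145]), 'finger_force': 0.0, 'finger_gap': 94.15256160233159}
```

View pics/s0.png

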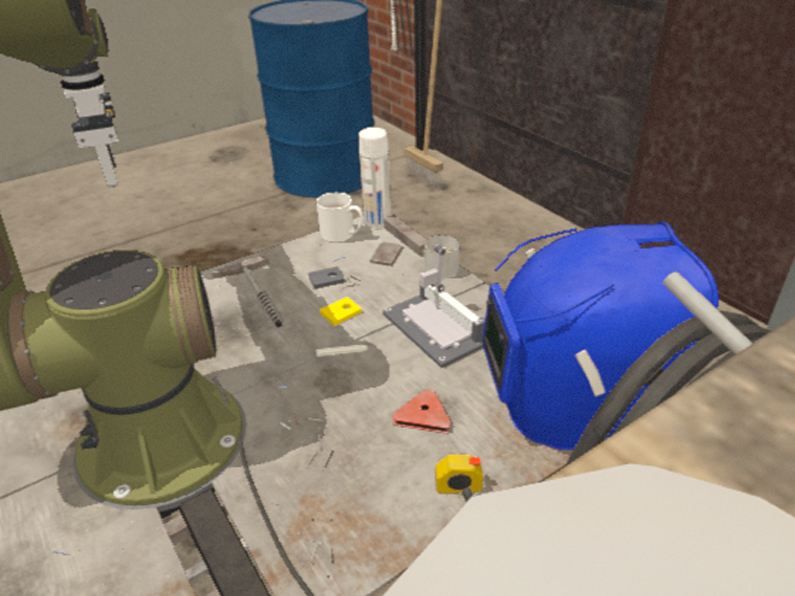

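View pics/t0.png

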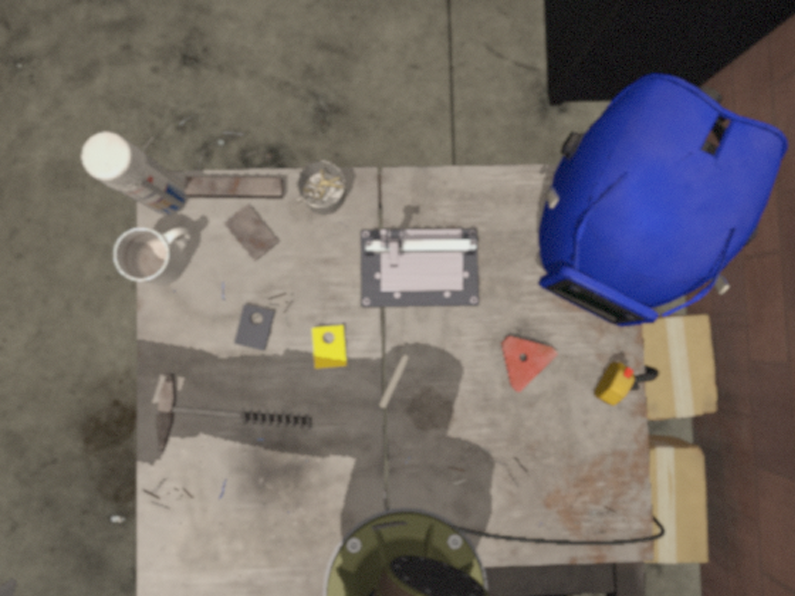

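The pieces that could be meant are the dark plate with a hole at top-view (255,325) in the enlarged picture, the yellow plate at (329,345) and the rusty blank at (252,232). The dark one fits: it is dark steel, has one hole, and isn't yellow. I'll confirm it in a crop.

```bash
python3 - <<'E'
import cv2,numpy as np
t=cv2.imread('pics/t0_raw.png');s=cv2.imread('pics/s0_raw.png')
f=lambda im,x,y,w,h,k:cv2.resize(im[y:y+h,x:x+w],None,fx=k,fy=k,interpolation=cv2.INTER_CUBIC)
a=f(t,245,145,100,75,4);b=f(t,150,195,100,75,4);c=f(s,260,160,100,75,4);d=f(s,205,180,100,75,4)
cv2.imwrite('pics/c0.png',np.vstack([np.hstack([a,b]),np.hstack([c,d])]))
E
```

```text
(no output)
```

View pics/c0.png

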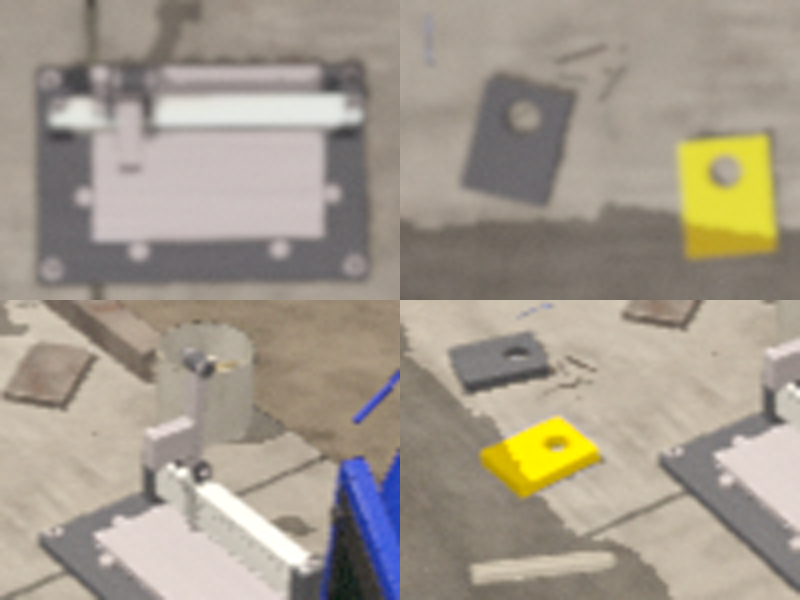

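The crop confirms it: the dark grey plate (crop top-right, around (520,140)) has the hole on its far side, and the yellow one is the decoy. The stop is up, with its pin at scene pixel (310,175). Next I'll measure the poses.

```bash
python3 - <<'E'
from h import *
t=cv2.imread('pics/t0_raw.png');hsv=cv2.cvtColor(t,cv2.COLOR_BGR2HSV)
print('colours lug',hsv[235,178],'bench',hsv[235,210],'ground',hsv[205,270],'base',hsv[195,295],'fence',hsv[172,310])
def big(m,x0,y0,x1,y1):
    z=np.zeros_like(m);z[y0:y1,x0:x1]=m[y0:y1,x0:x1]
    c=max(cv2.findContours(z,cv2.RETR_EXTERNAL,cv2.CHAIN_APPROX_NONE)[0],key=cv2.contourArea);return c
def rect(c,z):
    P=np.array([onz('top',u,v,z)[:2] for u,v in c[:,0,:].astype(float)],np.float32)
    r=cv2.minAreaRect(P);return r,cv2.boxPoints(r)
dark=((hsv[:,:,2]<125)&(hsv[:,:,0]>100)).astype(np.uint8)
for nm,m,b,z in[('lug',dark,(155,200,202,255),10),('ground',dark,(245,150,345,222),12)]:
    c=big(m,*b);r,bx=rect(c,z);print(nm,r,bx.round(1).tolist())
base=((hsv[:,:,0]>150)&(hsv[:,:,2]>165)).astype(np.uint8)
c=big(base,262,176,335,212);r,bx=rect(c,20);print('base',r,bx.round(1).tolist())
for nm,(u,v),z in[('hole',(150+522/4,195+116/4),10)]:print(nm,onz('top',u,v,z))
print('pin',tri(('scene',310,175.5),('top',277.7,164.5)))
for k,(u,v) in dict(tl=(50,78),tr=(352,78),br=(354,264),bl=(51,268)).items(): print(k,onz('top',245+u/4,145+v/4,12))
for k,(u,v) in dict(fl=(48,131),fr=(362,128)).items(): print(k,onz('top',245+u/4,145+v/4,53))
E
```

```text
colours lug [150   9 108] bench [ 16  32 170] ground [175  10 154] base [  3  15 202] fence [ 47   8 232]
lug ((421.4267578125, 228.57839965820312), (45.895694732666016, 60.49849319458008), 75.31841278076172) [[386.29998779296875, 214.0], [444.8999938964844, 198.6999969482422], [456.5, 243.10000610351562], [398.0, 258.3999938964844]]
ground ((494.7739562988281, -35.62550354003906), (182.7523193359375, 87.09523010253906), 88.80746459960938) [[449.29998779296875, -126.0999984741211], [536.4000244140625, -127.9000015258789], [540.2000122070312, 54.79999923706055], [453.1000061035156, 56.599998474121094]]
base ((477.2395324707031, 25.5185489654541), (4.787822246551514, 1.5952091217041016), 43.62977600097656) [[475.0, 24.399999618530273], [476.1000061035156, 23.299999237060547], [479.5, 26.600000381469727], [478.3999938964844, 27.700000762939453]]
hole [429.5344248   -0.68263191  10.        ]
pin (array([545.5825605 ,   5.71416205, 138.04286785]), np.float64(1.2168414800023588))
tl [566.45121845  48.57690967  12.        ]
tr [ 563.03954368 -124.42823615   12.        ]
br [ 456.23783087 -122.15651889   12.        ]
bl [457.89945471  50.308887    12.        ]
fl [530.64565426  49.47816275  53.        ]
fr [ 528.75811588 -122.46615787   53.        ]
```

```bash
python3 - <<'E'
from h import *
g=cv2.cvtColor(cv2.imread('pics/t0_raw.png'),cv2.COLOR_BGR2GRAY).astype(float)
g=cv2.GaussianBlur(g,(0,0),.7)
def edge(vert,a0,a1,b0,b1,sign,z,name):
    # scan along rows b0..b1 for each column a (vert=False) ; subpixel max gradient
    P=[]
    for a in range(a0,a1):
        l=(g[a,b0:b1] if vert else g[b0:b1,a]);d=np.gradient(l)*sign;i=int(np.argmax(d[1:-1]))+1
        den=d[i-1]-2*d[i]+d[i+1];o=0 if den==0 else .5*(d[i-1]-d[i+1])/den
        b=b0+i+np.clip(o,-.5,.5);P.append(onz('top',*((b,a) if vert else (a,b)),z)[:2])
    P=np.array(P,np.float32);vx,vy,x,y=cv2.fitLine(P,cv2.DIST_HUBER,0,.01,.01).ravel()
    print(name,'pt',round(float(x),1),round(float(y),1),'yaw',round(float(np.arctan(-vx/vy) if not vert else np.arctan(vy/vx)),4))
edge(False,285,332,170,182,-1,53,'fence front top')
edge(False,270,325,198,210,-1,20,'base front')
edge(False,260,332,209,222,1,12,'ground front')
edge(True,182,208,250,262,-1,12,'ground left') 
edge(True,182,208,330,345,1,12,'ground right')
edge(True,182,203,262,272,1,20,'base left')
edge(True,180,203,320,332,-1,20,'base right')
o=.375
print('hole',onz('top',180.5-o,224-o,10),'pin',tri(('scene',310-o,175.5-o),('top',277.7-o,164.5-o)))
E
```

```text
fence front top pt 533.7 -50.5 yaw -0.0151
base front pt 472.7 -38.3 yaw -0.0007
ground front pt 447.7 -35.0 yaw -0.0048
ground left pt 500.0 59.0 yaw -0.0125
ground right pt 490.1 -131.2 yaw 0.0091
base left pt 501.7 26.8 yaw -0.0282
base right pt 498.4 -104.3 yaw -0.0406
hole [435.74014048 225.87366243  10.        ] pin (array([545.78995802,   6.73807436, 138.69439545]), np.float64(0.16761707749716934))
```

{"api": "arm_command", "payload": {"targets": [{"hand":0,"x":0,"y":0,"z":0,"yaw":-0.105},{"hand":0,"x":0,"y":0,"z":0,"yaw":-0.105},{"hand":0,"x":-0.027,"y":-0.0325,"z":0,"yaw":0},{"hand":0,"x":-0.027,"y":-0.0325,"z":0,"yaw":0},{"hand":0,"x":-0.027,"y":-0.0325,"z":0,"yaw":0},{"hand":0,"x":-0.027,"y":-0.0325,"z":0,"yaw":0},{"hand":0,"x":-0.027,"y":-0.0325,"z":0,"yaw":0},{"hand":0,"x":-0.027,"y":-0.0325,"z":0,"yaw":0},{"hand":0,"x":-0.027,"y":-0.0325,"z":0,"yaw":0},{"hand":0,"x":-0.027,"y":-0.0325,"z":0,"yaw":0}], "newtons": 15}}

```text
clock: 1.1
eef_pos: [335.1, 271.8, 205.4]
eef_rot: [3.142, -0.0, 3.128]
wrist_force: [0.3, 0.4, -0.2]
finger_gap: 47.2
finger_force: 0.0
```

{"api": "arm_command", "payload": {"targets": [{"hand":0,"x":-0.027,"y":-0.0325,"z":0,"yaw":0},{"hand":0,"x":-0.027,"y":-0.0325,"z":0,"yaw":0},{"hand":0,"x":-0.027,"y":-0.0325,"z":0,"yaw":0},{"hand":0,"x":-0.027,"y":-0.0325,"z":0,"yaw":0},{"hand":0,"x":-0.027,"y":-0.0325,"z":0,"yaw":0},{"hand":0,"x":-0.027,"y":-0.0325,"z":0,"yaw":0},{"hand":0,"x":-0.02,"y":-0.0325,"z":0,"yaw":0},{"hand":0,"x":0,"y":0,"z":0,"yaw":0},{"hand":0,"x":0,"y":0,"z":0,"yaw":0}]}}

```text
clock: 2.0
eef_pos: [513.1, 43.0, 204.9]
eef_rot: [3.141, -0.001, 3.126]
wrist_force: [0.2, 0.8, -0.6]
finger_gap: 46.7
finger_force: 0.0
```

{"api": "arm_command", "payload": {"targets": [{"hand":0,"x":-0.017,"y":-0.018,"z":0,"yaw":0},{"hand":0,"x":-0.016,"y":-0.018,"z":0,"yaw":0},{"hand":0,"x":0,"y":0,"z":0.025,"yaw":0},{"hand":0,"x":0,"y":0,"z":0.02,"yaw":0},{"hand":0,"x":0,"y":0,"z":0,"yaw":0},{"hand":0,"x":0,"y":0,"z":0,"yaw":0}]}}

```text
clock: 2.6
eef_pos: [545.7, 7.8, 161.1]
eef_rot: [3.142, 0.0, 3.129]
wrist_force: [0.1, 0.3, 1.6]
finger_gap: 47.0
finger_force: 0.0
```

```bash
python3 - <<'E'
from h import *
snap('scene','s1',(270,100,370,200),4);snap('top','t1',(235,130,335,205),4)
a=cv2.imread('pics/s1.png');b=cv2.imread('pics/t1.png')
b=cv2.copyMakeBorder(b,0,100,0,0,cv2.BORDER_CONSTANT);cv2.imwrite('pics/c1.png',np.hstack([a,b]));print(manip.read_state()['eef_pos'])
E
```

```text
[546.1369559    7.4216561  161.83523601]
```

View pics/c1.png

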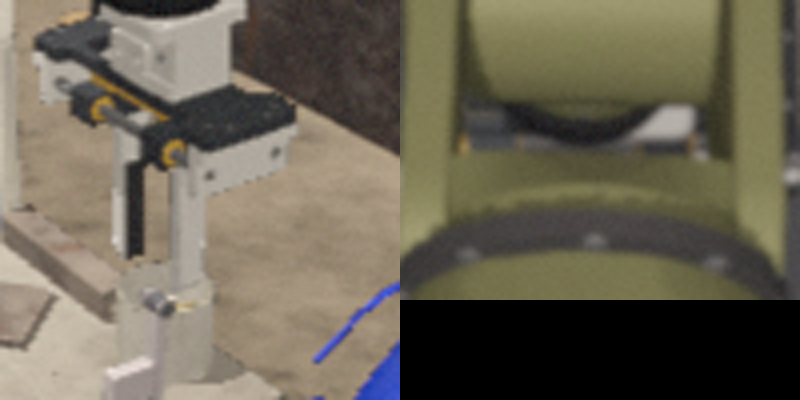

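The picture shows the pin (crop (158,300)) right under the gap between the fingertips ((135,255) and (185,285)). I'll descend and pinch it.

{"api": "arm_command", "payload": {"targets": [{"hand":0,"x":0,"y":0,"z":0.018,"yaw":0},{"hand":0,"x":0,"y":0,"z":0.018,"yaw":0},{"hand":-1,"x":0,"y":0,"z":0,"yaw":0},{"hand":-1,"x":0,"y":0,"z":0,"yaw":0},{"hand":-1,"x":0,"y":0,"z":0,"yaw":0},{"hand":-1,"x":0,"y":0,"z":0,"yaw":0}], "newtons": 15}}

```text
clock: 3.3
eef_pos: [546.4, 7.1, 125.8]
eef_rot: [3.141, 0.002, 3.128]
wrist_force: [-0.7, 1.7, 6.1]
finger_gap: 24.0
finger_force: 15.0
```

{"api": "arm_command", "payload": {"targets": [{"hand":-1,"x":0.0086,"y":0,"z":0.0001,"yaw":0},{"hand":-1,"x":0.0077,"y":0,"z":0.0009,"yaw":0},{"hand":-1,"x":0.0076,"y":0,"z":0.0017,"yaw":0},{"hand":-1,"x":0.0074,"y":0,"z":0.0025,"yaw":0},{"hand":-1,"x":0.0071,"y":0,"z":0.0032,"yaw":0},{"hand":-1,"x":0.0068,"y":0,"z":0.0039,"yaw":0},{"hand":-1,"x":0.0063,"y":0,"z":0.0045,"yaw":0},{"hand":-1,"x":0.0059,"y":0,"z":0.0051,"yaw":0},{"hand":-1,"x":0.0053,"y":0,"z":0.0057,"yaw":0},{"hand":-1,"x":0.0047,"y":0,"z":0.0062,"yaw":0}]}}

```text
clock: 4.3
eef_pos: [477.7, 7.8, 90.2]
eef_rot: [-3.142, -0.0, 3.128]
wrist_force: [-0.2, 0.6, 2.7]
finger_gap: 23.7
finger_force: 15.0
```

{"api": "arm_command", "payload": {"targets": [{"hand":-1,"x":0.0041,"y":0,"z":0.0066,"yaw":0},{"hand":-1,"x":0.0034,"y":0,"z":0.007,"yaw":0},{"hand":-1,"x":0.0027,"y":0,"z":0.0073,"yaw":0},{"hand":-1,"x":0.0019,"y":0,"z":0.0076,"yaw":0},{"hand":-1,"x":0.0012,"y":0,"z":0.0077,"yaw":0},{"hand":-1,"x":0.0004,"y":0,"z":0.0078,"yaw":0},{"hand":-1,"x":0,"y":0,"z":0,"yaw":0},{"hand":-1,"x":0,"y":0,"z":0,"yaw":0}]}}

```text
clock: 5.1
eef_pos: [464.5, 8.0, 46.3]
eef_rot: [-3.142, -0.001, 3.128]
wrist_force: [-1.5, -1.7, -0.8]
finger_gap: 24.0
finger_force: 15.0
```

{"api": "arm_command", "payload": {"targets": [{"hand":-1,"x":0,"y":0,"z":0.002,"yaw":0},{"hand":-1,"x":0,"y":0,"z":0.001,"yaw":0},{"hand":-1,"x":0,"y":0,"z":0,"yaw":0},{"hand":-1,"x":0,"y":0,"z":0,"yaw":0}]}}

```text
clock: 5.5
eef_pos: [464.7, 8.0, 44.2]
eef_rot: [-3.141, -0.0, 3.128]
wrist_force: [-7.3, -1.5, 9.5]
finger_gap: 23.9
finger_force: 15.0
```

{"api": "arm_command", "payload": {"targets": [{"hand":0,"x":0,"y":0,"z":-0.002,"yaw":0},{"hand":0,"x":0,"y":0,"z":0,"yaw":0},{"hand":0,"x":0,"y":0,"z":0,"yaw":0},{"hand":0,"x":0,"y":0,"z":-0.015,"yaw":0},{"hand":0,"x":0,"y":0,"z":-0.03,"yaw":0},{"hand":0,"x":0,"y":0,"z":-0.04,"yaw":0},{"hand":1,"x":0.0025,"y":0.02,"z":-0.02,"yaw":0.121},{"hand":1,"x":0,"y":0,"z":0,"yaw":0.121},{"hand":1,"x":0,"y":0,"z":0,"yaw":0}]}}

```text
clock: 6.4
eef_pos: [462.7, 28.3, 151.1]
eef_rot: [3.141, 0.001, 2.885]
wrist_force: [0.2, -0.2, -1.4]
finger_gap: 67.6
finger_force: 0.0
```

```bash
cat > to.py <<'E'
import sys
from h import *
s=manip.read_state();p=np.array(s['eef_pos']);y=s['eef_rot'][2]
t=np.array([float(a) for a in sys.argv[1:4]]);d=t-p
print('pose',p.round(1),round(y,3),'tool shift x,y,z mm',(d[:2]@[np.cos(y),np.sin(y)]).round(1),(d[:2]@[np.sin(y),-np.cos(y)]).round(1),(-d[2]).round(1),'gap',s['finger_gap'])
E
python3 to.py 442.7 223 150; python3 -c "
from h import *
snap('top','t2',(235,130,335,205),4);snap('scene','s2',(250,150,350,225),4)
a=cv2.imread('pics/s2.png');b=cv2.imread('pics/t2.png');cv2.imwrite('pics/c2.png',np.hstack([a,b]))"
```

```text
pose [462.7  28.3 151.1] 2.885 tool shift x,y,z mm 68.8 183.2 1.1 gap 67.57589478287201
```

View pics/c2.png

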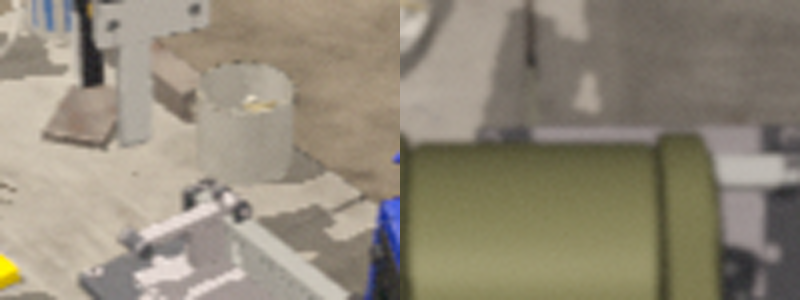

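The stop is down: its arm lies level from (240,205) to (135,240) in the scene crop. On to the lug.

{"api": "arm_command", "payload": {"targets": [{"hand":1,"x":0.0115,"y":0.0305,"z":0},{"hand":1,"x":0.0115,"y":0.0305,"z":0},{"hand":1,"x":0.0115,"y":0.0305,"z":0},{"hand":1,"x":0.0115,"y":0.0305,"z":0},{"hand":1,"x":0.0115,"y":0.0305,"z":0.03},{"hand":1,"x":0.0115,"y":0.0305,"z":0.03},{"hand":1,"x":0,"y":0,"z":0.04},{"hand":1,"x":0,"y":0,"z":0.02},{"hand":1,"x":0,"y":0,"z":0},{"hand":1,"x":0,"y":0,"z":0}]}}

```text
schema error: expected keys hand, x, y, z, yaw
```

```bash
python3 to.py 442.7 223 1.5; python3 -c "
from h import *
snap('scene','s3',(175,140,275,215),6)"
```

```text
pose [462.3  28.  150.2] 2.889 tool shift x,y,z mm 67.7 184.0 148.7 gap 75.40827040213425
```

View pics/s3.png

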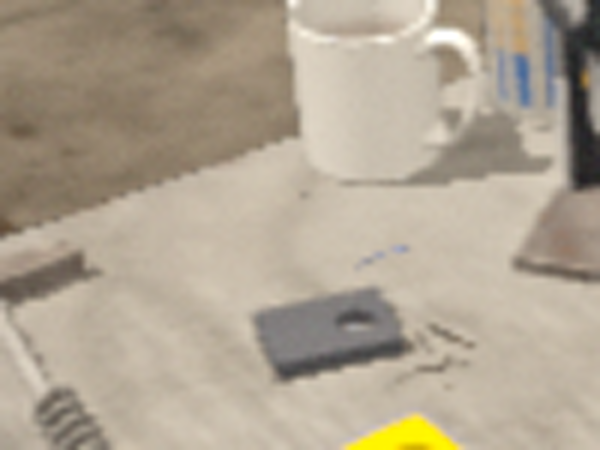

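The call was refused because every row needs all its keys, so the arm hasn't moved. The picture shows the lug at (330,330) untouched. I'll resend it.

{"api": "arm_command", "payload": {"targets": [{"hand":1,"x":0.0115,"y":0.0305,"z":0,"yaw":0},{"hand":1,"x":0.0115,"y":0.0305,"z":0,"yaw":0},{"hand":1,"x":0.0115,"y":0.0305,"z":0,"yaw":0},{"hand":1,"x":0.0115,"y":0.0305,"z":0,"yaw":0},{"hand":1,"x":0.0115,"y":0.0305,"z":0.03,"yaw":0},{"hand":1,"x":0.0115,"y":0.0305,"z":0.03,"yaw":0},{"hand":1,"x":0,"y":0,"z":0.04,"yaw":0},{"hand":1,"x":0,"y":0,"z":0.02,"yaw":0},{"hand":1,"x":0,"y":0,"z":0,"yaw":0},{"hand":1,"x":0,"y":0,"z":0,"yaw":0}]}}

```text
clock: 7.55
eef_pos: [442.2, 222.4, 31.0]
eef_rot: [-3.141, -0.0, 2.887]
wrist_force: [0.2, 0.8, 0.3]
finger_gap: 93.9
finger_force: 0.0
```

```bash
python3 to.py 442.7 223 1.5; python3 -c "
from h import *
snap('scene','s4',(175,140,275,215),6)"
```

```text
pose [442.2 222.4  31. ] 2.887 tool shift x,y,z mm -0.3 0.7 29.5 gap 93.94111261166019
```

View pics/s4.png

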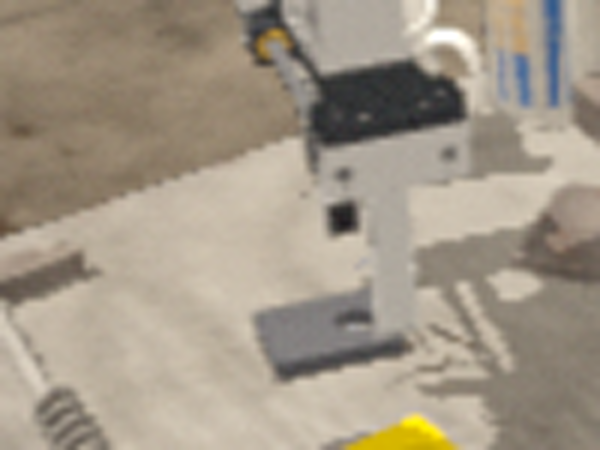

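The near finger hangs in front of the hole end of the lug, so the alignment is good. I'll descend and pinch lightly.

{"api": "arm_command", "payload": {"targets": [{"hand":1,"x":0,"y":0.0005,"z":0.015,"yaw":0},{"hand":1,"x":0,"y":0,"z":0.01,"yaw":0},{"hand":1,"x":0,"y":0,"z":0.004,"yaw":0},{"hand":1,"x":0,"y":0,"z":0,"yaw":0},{"hand":-1,"x":0,"y":0,"z":0,"yaw":0},{"hand":-1,"x":0,"y":0,"z":0,"yaw":0},{"hand":-1,"x":0,"y":0,"z":0,"yaw":0},{"hand":-1,"x":0,"y":0,"z":0,"yaw":0},{"hand":-1,"x":0,"y":0,"z":0,"yaw":0},{"hand":-1,"x":0,"y":0,"z":0,"yaw":0}], "newtons": 8}}

```text
clock: 8.6
eef_pos: [442.3, 223.1, 1.7]
eef_rot: [3.141, 0.0, 2.886]
wrist_force: [-0.5, 0.2, -0.7]
finger_gap: 50.2
finger_force: 8.0
```

{"api": "arm_command", "payload": {"targets": [{"hand":-1,"x":0.0008,"y":0,"z":-0.0056,"yaw":0},{"hand":-1,"x":0.0014,"y":0,"z":-0.0056,"yaw":0},{"hand":-1,"x":0.002,"y":0,"z":-0.0054,"yaw":0},{"hand":-1,"x":0.0025,"y":0,"z":-0.0051,"yaw":0},{"hand":-1,"x":0.0031,"y":0,"z":-0.0049,"yaw":0},{"hand":-1,"x":0.0036,"y":0,"z":-0.0045,"yaw":0},{"hand":-1,"x":0.004,"y":0,"z":-0.0041,"yaw":0},{"hand":-1,"x":0.0044,"y":0,"z":-0.0037,"yaw":0},{"hand":-1,"x":0.0048,"y":0,"z":-0.0032,"yaw":0},{"hand":-1,"x":0.005,"y":0,"z":-0.0026,"yaw":0}]}}

```text
clock: 9.6
eef_pos: [411.2, 231.1, 46.6]
eef_rot: [3.142, 0.0, 2.886]
wrist_force: [0.5, 0.5, -3.3]
finger_gap: 49.7
finger_force: 8.0
```

```bash
python3 to.py 442.7 223 1.5; python3 -c "
from h import *
snap('scene','s5',(175,140,275,215),6)"
```

```text
pose [411.2 231.1  46.6] 2.886 tool shift x,y,z mm -32.6 0.1 45.1 gap 49.67982705053693
```

View pics/s5.png

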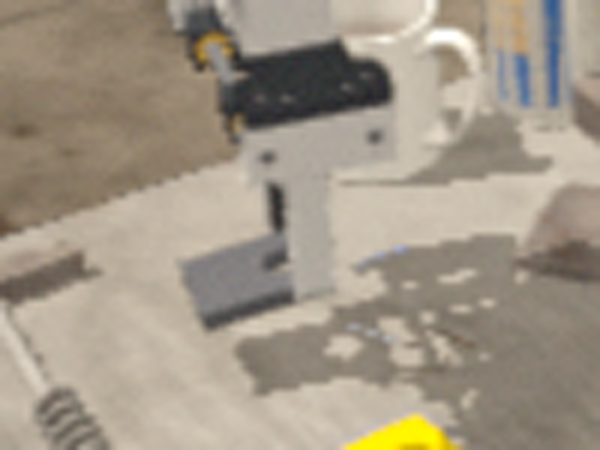

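The picture shows the lug still level in the grip: the pads held it against turning. I'll go down again, grip with the minimum force and retry the arc, watching the force.

{"api": "arm_command", "payload": {"targets": [{"hand":-1,"x":0,"y":0,"z":0.02,"yaw":0},{"hand":-1,"x":0,"y":0,"z":0.015,"yaw":0},{"hand":-1,"x":0,"y":0,"z":0.006,"yaw":0},{"hand":-1,"x":0,"y":0,"z":0.003,"yaw":0},{"hand":-1,"x":0,"y":0,"z":0,"yaw":0},{"hand":-1,"x":0,"y":0,"z":0,"yaw":0}], "newtons": 3}}

```text
clock: 10.25
eef_pos: [411.7, 231.2, 2.7]
eef_rot: [3.141, 0.0, 2.886]
wrist_force: [-0.8, 0.3, -2.0]
finger_gap: 49.6
finger_force: 3.0
```

{"api": "arm_command", "payload": {"targets": [{"hand":-1,"x":0.0008,"y":0,"z":-0.0056,"yaw":0},{"hand":-1,"x":0.0014,"y":0,"z":-0.0056,"yaw":0},{"hand":-1,"x":0.002,"y":0,"z":-0.0054,"yaw":0},{"hand":-1,"x":0.0025,"y":0,"z":-0.0051,"yaw":0},{"hand":-1,"x":0,"y":0,"z":0,"yaw":0},{"hand":-1,"x":0,"y":0,"z":0,"yaw":0}]}}

```text
clock: 10.85
eef_pos: [405.4, 232.9, 24.4]
eef_rot: [3.141, 0.001, 2.886]
wrist_force: [2.1, 0.7, -0.4]
finger_gap: 50.2
finger_force: 3.0
```

```bash
python3 to.py 442.7 223 1.5; python3 -c "
from h import *
snap('scene','s6',(175,140,275,215),6)"
```

```text
pose [405.4 232.9  24.4] 2.886 tool shift x,y,z mm -38.6 -0.1 22.9 gap 50.22425005545337
```

View pics/s6.png

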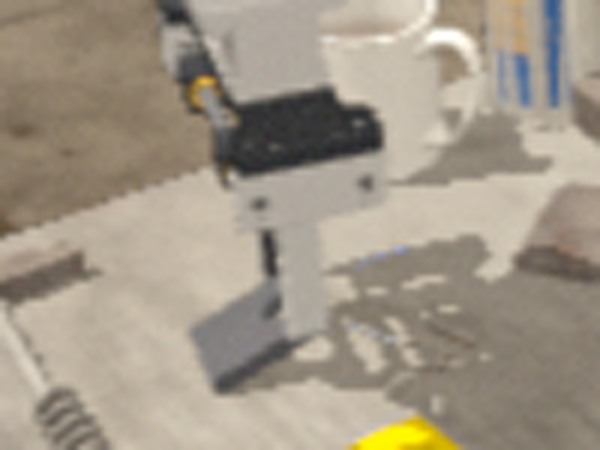

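The lug now turns in the grip: its foot is on the bench at (220,385) and its hole end is raised. Continuing the arc.

{"api": "arm_command", "payload": {"targets": [{"hand":-1,"x":0.0031,"y":0,"z":-0.0049,"yaw":0},{"hand":-1,"x":0.0036,"y":0,"z":-0.0045,"yaw":0},{"hand":-1,"x":0.004,"y":0,"z":-0.0041,"yaw":0},{"hand":-1,"x":0.0044,"y":0,"z":-0.0037,"yaw":0},{"hand":-1,"x":0.0048,"y":0,"z":-0.0032,"yaw":0},{"hand":-1,"x":0.005,"y":0,"z":-0.0026,"yaw":0},{"hand":-1,"x":0.0053,"y":0,"z":-0.0021,"yaw":0},{"hand":-1,"x":0.0055,"y":0,"z":-0.0015,"yaw":0},{"hand":-1,"x":0.0056,"y":0,"z":-0.001,"yaw":0},{"hand":-1,"x":0,"y":0,"z":0,"yaw":0}]}}

```text
clock: 11.9
eef_pos: [364.7, 243.4, 51.9]
eef_rot: [3.141, 0.0, 2.886]
wrist_force: [0.6, -1.0, 2.5]
finger_gap: 49.7
finger_force: 3.0
```

```bash
cat > edges.py <<'E'
from h import *
import sys
# print lug (dark bluish grey) mask as coarse ascii around given pixel box
im=camera('scene');cv2.imwrite('pics/e_%d.png'%int(manip.read_state()['clock']*100),im[:,:,::-1])
hsv=cv2.cvtColor(im,cv2.COLOR_RGB2HSV);x0,y0,x1,y1=map(int,sys.argv[1:5])
print('x0',x0)
for v in range(y0,y1): print(v,''.join('#' if (100<h<175 and s<60 and w<140) else ('o' if w<75 else '.') for h,s,w in hsv[v,x0:x1]))
E
python3 - <<'E'
from h import *
p=np.array(manip.read_state()['eef_pos']);print(p,manip.read_state()['wrist_force'],proj('scene',p),proj('scene',p*[1,1,0]))
E
python3 edges.py 198 172 236 212
```

```text
[364.65566209 243.36387677  51.8566885 ] [ 0.58273731 -0.98734034  2.51273699] [208.72680491 185.84496595] [210.83896046 200.64900311]
x0 198
172 ......................................
173 ......................................
174 ......................................
175 ......................................
176 ......o...............................
177 ......................................
178 ......................................
179 ......................................
180 ......................................
181 ......................................
182 ......................................
183 ......................................
184 ......................................
185 ......................................
186 ......................................
187 ......................................
188 ......................................
189 ......................................
190 ......................................
191 ......................................
192 ............#.........................
193 ........#.#.##........................
194 ...........##o........................
195 .........#..##........................
196 ...........###........................
197 ........#.##..........................
198 ........#.#.#.........................
199 .........##.#.........................
200 ..........####........................
201 ............#.........................
202 ...........##.........................
203 ............#.........................
204 ............#.........................
205 ......................................
206 ......................................
207 ......................................
208 ......................................
209 ......................................
210 ......................................
211 ......................................
```

```bash
cat > gray.py <<'E'
import cv2,sys
f,x0,y0,x1,y1=sys.argv[1],*map(int,sys.argv[2:6])
g=cv2.cvtColor(cv2.imread(f),cv2.COLOR_BGR2GRAY)
print('    '+' '.join('%2d'%(x%100) for x in range(x0,x1)))
for v in range(y0,y1): print(v,' '.join('%2d'%(a//10) for a in g[v,x0:x1]))
E
ls pics|grep e_; python3 gray.py pics/$(ls pics|grep e_|tail -1) 190 176 228 210
python3 - <<'E'
from h import *
p=np.array(manip.read_state()['eef_pos']);c,s=np.cos(2.886),np.sin(2.886)
ux=np.array([c,s,0]);uy=np.array([s,-c,0])
for nm,a,b,z in[('foot robot -y',5,-25,0),('foot far -y',-5,-25,0),('foot robot +y',5,25,0),('45 robot -y',5,-25,45),('45 far -y',-5,-25,45)]:
    print(nm,proj('scene',p*[1,1,0]+ux*a+uy*b+[0,0,z]).round(1))
E
```

```text
e_1195.png
    90 91 92 93 94 95 96 97 98 99  0  1  2  3  4  5  6  7  8  9 10 11 12 13 14 15 16 17 18 19 20 21 22 23 24 25 26 27
176 17 18 18 18 18 18 18 18 18 18 18 18 17 12  6 13 16 17 17 17 17 16 17 18 19 18 19 19 18 18 18 18 18 17 18 18 18 18
177 17 17 17 18 18 18 18 18 18 18 18 18 17 12  7 16 17 17 16 16 16 16 17 18 18 18 18 18 18 18 18 18 18 18 18 18 19 19
178 18 18 18 18 17 17 17 17 18 18 18 18 18 13  7 14 17 16 16 17 17 16 17 18 18 18 18 18 18 18 18 18 18 18 18 19 19 19
179 18 17 17 17 17 17 17 17 18 18 18 18 18 14  8 11 16 16 16 16 17 16 18 19 18 18 18 18 18 18 17 17 18 18 18 19 19 19
180 17 17 17 17 17 17 17 18 18 18 18 18 18 14  8 10 15 17 17 16 16 17 17 18 18 18 19 18 18 18 18 18 17 18 18 19 19 19
181 17 17 17 17 17 17 18 17 18 18 18 18 18 14  9 10 16 17 16 16 17 17 16 16 18 18 18 18 18 18 18 18 17 18 18 19 19 19
182 17 17 17 17 17 17 18 17 18 18 18 18 18 16 13 13 16 17 16 16 16 16 16 17 18 19 19 19 18 18 18 18 17 18 18 19 19 19
183 17 17 17 17 17 17 17 17 18 18 18 18 18 18 18 18 18 17 16 16 17 16 16 17 18 19 19 18 18 18 18 18 18 17 18 19 18 19
184 14 16 17 18 17 17 17 18
[... 2472 characters left out ...]
 17 17 17 18 18 18 18 18 18 18 18 14  9  8  8 11 12 13 13 12 12 12 12 12 16 15 12 12 13 13 13 13
206 18 17 17 16 17 17 17 17 18 18 18 18 18 18 18 18 18 17 14 12 12 13 14 17 18 17 17 17 14 13 14 13 13 12 13 13 14 14
207 18 17 17 17 17 17 17 17 18 18 18 18 18 19 19 18 18 18 18 18 18 19 19 19 19 18 18 18 18 18 16 14 14 14 13 14 17 16
208 18 18 17 17 17 17 17 17 17 18 19 19 19 19 19 19 18 18 18 18 19 19 19 19 19 19 18 18 18 18 19 19 19 19 19 19 19 19
209 14 17 17 17 17 17 17 18 18 18 19 19 19 19 19 19 19 18 18 19 19 19 19 19 20 19 19 18 18 18 18 19 19 19 19 19 19 19
foot robot -y [211.1 205.6]
foot far -y [214.5 204.9]
foot robot +y [207.4 196.5]
45 robot -y [209.3 192.7]
45 far -y [212.8 192. ]
```

Row by row, the lug's side edge in the scene runs from (211,192) down to (209,204). That is about 12° short of upright, as planned, with its foot on the bench. I'll do the last two steps and press lightly to flatten the foot.

{"api": "arm_command", "payload": {"targets": [{"hand":-1,"x":0.0057,"y":0,"z":-0.0003,"yaw":0},{"hand":-1,"x":0.0055,"y":0,"z":0.0003,"yaw":0},{"hand":-1,"x":0,"y":0,"z":0.0005,"yaw":0},{"hand":-1,"x":0,"y":0,"z":0.0005,"yaw":0},{"hand":-1,"x":0,"y":0,"z":0,"yaw":0}]}}

```text
clock: 12.45
eef_pos: [354.4, 246.0, 50.6]
eef_rot: [-3.142, -0.0, 2.886]
wrist_force: [-0.9, -0.7, 5.2]
finger_gap: 50.1
finger_force: 3.0
```

```bash
cat > pred.py <<'E'
from h import *
s=manip.read_state();p=np.array(s['eef_pos']);y=s['eef_rot'][2]
print(p,s['wrist_force'],s['moment'])
c,s=np.cos(y),np.sin(y);ux=np.array([c,s,0]);uy=np.array([s,-c,0])
for z in(0,50): print(z,[proj('scene',p*[1,1,0]+ux*a-25*uy+[0,0,z]).round(1).tolist() for a in(5,0,-5)])
im=camera('scene');cv2.imwrite('pics/e.png',im[:,:,::-1])
E
python3 pred.py; python3 gray.py pics/e.png 190 184 218 209
```

```text
[354.35176136 245.9748631   50.60627753] [-0.94026231 -0.70318504  5.16719262] [-0.22915093  0.08868148 -0.01324513]
0 [[207.4, 206.5], [209.1, 206.1], [210.8, 205.7]]
50 [[205.3, 192.1], [207.0, 191.7], [208.8, 191.3]]
    90 91 92 93 94 95 96 97 98 99  0  1  2  3  4  5  6  7  8  9 10 11 12 13 14 15 16 17
184 14 16 17 18 17 17 17 17 18 18 18 18 18 17 17 16 17 16 16 17 18 19 19 19 19 19 19 18
185 11 13 16 17 17 17 17 17 18 18 18 18 18 17 17 16 17 16 17 16 18 19 19 19 19 19 19 19
186 15 16 16 17 17 17 17 17 17 18 17 18 18 17 17 17 16 16 16 17 16 18 19 19 19 19 19 19
187 17 17 17 17 17 17 17 17 17 17 17 17 17 17 17 17 17 16 16 16 14 17 19 19 19 19 19 18
188 17 17 17 17 17 18 17 17 17 17 17 17 17 17 17 17 16 17 16 16 15 18 19 19 19 19 16 14
189 17 17 17 18 18 18 18 18 18 17 17 17 17 17 17 17 17 16 17 16 16 18 19 19 19 19 16 14
190 17 17 17 18 18 18 18 18 18 17 17 17 17 18 17 17 17 17 16 16 16 18 19 19 19 19 19 19
191 17 17 17 18 18 18 18 19 18 18 18 18 18 18 17 17 16 15 15 14 13 17 19 19 19 19 19 19
192 17 17 17 17 17 18 18 19 18 19 18 18 18 17 15 13 13 12 11 10 11 17 18 19 19 19 19 19

[... 707 characters left out ...]
 17 17 17 18 18 18 18 18 18 18 18 18 18 18 19 16 11  8  7  7  7 11 12 12 12 12 12 11
202 17 17 17 17 18 18 18 18 18 18 18 18 17 17 18 19 14  9  7  7  8 10 11 12 12 12 12 12
203 17 17 17 17 17 17 17 18 18 18 17 17 17 17 18 18 16 11  8  7  8 10 12 12 12 12 12 12
204 17 17 17 17 17 16 17 17 18 18 18 18 17 17 18 17 16 11  8  7  8 11 12 12 12 12 12 12
205 18 17 17 17 17 17 17 17 18 18 18 18 18 18 18 18 18 14  8  7  7 11 13 13 12 13 11 11
206 18 17 16 16 17 17 17 17 18 18 18 18 18 18 18 18 18 16 12 11 11 13 14 16 15 16 14 12
207 18 18 17 17 17 17 17 18 18 18 18 18 19 19 19 18 18 18 18 18 18 19 19 19 18 16 13 12
208 18 18 17 17 17 17 17 17 18 18 19 19 19 19 19 19 18 18 18 19 19 19 19 20 19 19 18 15
```

The side edge now runs (208.3,193) to (209.2,204) against a predicted (207,192) to (209,206), so the lug is upright within a few degrees and should settle flat. I'll release it and rise.

{"api": "arm_command", "payload": {"targets": [{"hand":-1,"x":0,"y":0,"z":-0.0005,"yaw":0},{"hand":-0.1,"x":0,"y":0,"z":0,"yaw":0},{"hand":0.3,"x":0,"y":0,"z":0,"yaw":0},{"hand":0.6,"x":0,"y":0,"z":0,"yaw":0},{"hand":0.6,"x":0,"y":0,"z":-0.01,"yaw":0},{"hand":0.6,"x":0,"y":0,"z":-0.03,"yaw":0},{"hand":0.6,"x":0,"y":0,"z":-0.03,"yaw":0},{"hand":0.6,"x":0,"y":0,"z":0,"yaw":0}]}}

```text
clock: 13.3
eef_pos: [355.8, 246.9, 125.1]
eef_rot: [3.137, 0.005, 2.886]
wrist_force: [0.2, -0.4, -0.4]
finger_gap: 75.0
finger_force: 0.0
```

```bash
python3 -c "
from h import *
print(manip.read_state()['joints'])"; python3 pred.py; python3 gray.py pics/e.png 190 178 222 209
```

```text
[ 5.21999741e-01  1.27454548e-01  1.93204508e+00  2.09702960e-05
  1.07569120e+00 -7.93120428e-01]
[355.84114302 246.91588313 125.12445854] [ 0.21308346 -0.39318043 -0.38043559] [-0.02665321  0.05409561 -0.04228992]
0 [[207.7, 206.1], [209.4, 205.8], [211.1, 205.4]]
50 [[205.6, 191.8], [207.3, 191.4], [209.1, 191.0]]
    90 91 92 93 94 95 96 97 98 99  0  1  2  3  4  5  6  7  8  9 10 11 12 13 14 15 16 17 18 19 20 21
178 18 17 18 17 17 17 17 18 18 18 18 18 18 18 18 18 18 18 18 18 18 18 19 18 18 18 18 18 18 18 18 18
179 18 17 17 17 17 17 17 17 18 18 17 15 14 15 18 18 18 18 18 18 18 18 19 18 18 18 18 18 18 18 17 18
180 17 17 17 17 17 17 17 18 18 18 15 13 12 13 17 18 19 18 18 19 18 18 18 18 18 18 18 18 18 18 18 18
181 17 17 17 17 17 17 17 18 18 18 16 13 12 12 15 18 19 19 19 19 19 19 18 18 18 18 19 18 18 18 18 18
182 17 17 18 17 17 17 17 18 18 18 16 13 12 13 14 17 19 19 19 19 19 19 19 19 19 19 19 19 18 18 18 18
183 17 17 17 17 17 17 17 17 17 18 16 13 12 12 13 15 18 19 19 19 19 19 19 19 19 19 19 18 18 18 18 18
184 15 16 17 17 17 17 17 17 18 18 18 14 12 12 13 14 18 18 19 19 19 19 19 19 19 19
[... 1718 characters left out ...]

202 17 17 17 17 17 17 18 18 18 18 18 17 17 17 18 17 12  8  7  7 10 11 12 12 12 12 12 12 11 12 16 18
203 17 17 17 17 17 17 17 18 18 18 17 17 17 17 18 18 14  9  7  7  9 11 12 12 12 12 12 12 12 13 16 18
204 17 17 17 17 17 17 17 17 18 18 18 18 18 17 17 17 15 10  7  7  9 12 12 12 12 12 12 12 12 11 13 17
205 18 17 17 17 17 16 17 17 17 18 18 18 18 18 18 18 18 14  8  7  8 11 13 12 12 12 11 12 12 12 13 17
206 18 17 17 17 17 17 17 17 18 18 18 18 18 18 18 18 18 15 11 10 11 13 13 13 13 13 13 15 15 17 18 19
207 18 18 17 17 17 17 17 17 18 18 18 19 19 19 19 18 18 18 18 18 18 19 19 19 18 18 18 18 17 18 19 20
208 18 18 17 17 17 17 17 17 18 18 19 19 19 19 19 19 18 18 18 19 19 19 19 19 19 19 18 18 18 18 19 19
```

```bash
python3 pred.py|head -1; python3 gray.py pics/e.png 194 178 216 208; python3 - <<'E'
from h import *
im=camera('top');cv2.imwrite('pics/et.png',im[:,:,::-1])
print(proj('top',[355,246,65]),proj('top',[355,246,0]))
E
```

```text
[355.09730238 246.47116672 123.13338685] [ 0.53108902 -0.25473038 -0.47193447] [-0.00156538  0.00090545 -0.02836281]
    94 95 96 97 98 99  0  1  2  3  4  5  6  7  8  9 10 11 12 13 14 15
178 17 17 18 18 18 18 18 18 18 18 18 18 18 18 18 18 18 19 19 18 18 18
179 16 17 17 18 18 18 16 15 14 17 18 18 18 18 18 18 18 18 19 18 18 18
180 17 17 17 18 18 17 14 13 12 15 18 19 19 19 19 19 19 18 18 18 18 18
181 17 17 18 18 18 17 14 12 12 13 17 18 19 19 19 19 19 19 19 19 18 19
182 17 17 18 18 18 18 14 12 12 12 15 18 19 19 19 19 19 19 19 19 19 19
183 17 17 17 17 18 18 15 12 12 13 15 18 19 19 19 19 19 19 19 19 18 19
184 17 17 17 17 18 18 15 12 12 12 13 17 18 18 18 19 19 19 19 19 19 19
185 17 17 17 17 18 18 18 13 12 12 13 15 18 19 19 19 19 19 18 19 19 19
186 17 17 17 17 17 18 18 13 11 12 13 13 17 19 19 19 19 19 19 19 19 19
187 17 17 17 17 17 17 17 14 11 11 12 13 15 18 19 19 19 19 19 19 19 19
188 17 18 17 17 17 17 17 15 11  9 10  9 13 18 19 19 19 19 19 19 19 19
189 18 18 18 18 17 17 17 17 12  8  7  7  9 16 19 19 19 19 19 19 19 19
190 18 18 18 18 18 17 17 17 14  9  7  7  9 16 18 18 19 19 19 19 19 19
191
[... 542 characters left out ...]
11 11 11 11 11
199 17 18 18 19 19 18 18 18 18 18 16 11  7  7  8  9 11 11 12 11 11 11
200 18 18 18 19 19 18 18 18 18 19 19 14  8  7  7  9 11 11 12 12 12 12
201 18 18 18 18 18 18 18 18 18 18 19 16 10  7  8  9 11 12 12 12 12 12
202 17 17 18 18 18 18 18 18 17 18 18 17 12  8  7  8 10 11 12 11 12 12
203 17 17 17 18 18 18 17 17 17 17 18 18 14  9  7  7  9 11 12 12 12 12
204 17 17 17 17 18 18 18 18 17 17 17 17 15 10  7  8  9 12 12 12 12 12
205 17 17 17 17 17 18 18 18 18 18 18 18 18 13  8  7  9 12 12 12 12 12
206 17 17 17 17 18 18 18 18 18 18 18 18 18 15 11 10 11 13 14 13 13 13
207 17 17 17 18 18 18 18 18 19 19 19 18 18 18 18 18 18 19 19 19 18 18
[165.59933685 261.4560992 ] [172.46614449 259.54633463]
```

```bash
python3 - <<'E'
from h import *
def cen(im,r0,r1,lo=85):
    g=cv2.cvtColor(im,cv2.COLOR_RGB2GRAY).astype(float);o=[]
    for v in range(r0,r1):
        w=np.clip(105-g[v,196:218],0,None);o.append((w*np.arange(196,218)).sum()/max(w.sum(),1e-6))
    return np.mean(o).round(2)
for i in range(6):
    im=camera('scene');print(manip.read_state()['clock'],cen(im,189,192),cen(im,195,198),cen(im,202,205))
cv2.imwrite('pics/e.png',im[:,:,::-1])
E
```

```text
13.5 206.2 206.81 208.54
13.55 207.48 207.45 208.83
13.6 207.7 207.41 208.88
13.65 206.9 207.22 208.74
13.7 205.45 206.49 208.48
13.75 204.86 206.19 208.42
```

It is rocking on its foot and not falling. I'll give it time while turning the tool by 90°.

{"api": "arm_command", "payload": {"targets": [{"hand":0.2,"x":0,"y":0,"z":0,"yaw":0.145},{"hand":0.2,"x":0,"y":0,"z":0,"yaw":0.145},{"hand":0.2,"x":0,"y":0,"z":0,"yaw":0.145},{"hand":0.2,"x":0,"y":0,"z":0,"yaw":0.145},{"hand":0,"x":0,"y":0,"z":0,"yaw":0.145},{"hand":0,"x":0,"y":0,"z":0,"yaw":0.145},{"hand":0,"x":0,"y":0,"z":0,"yaw":0.145},{"hand":0,"x":0,"y":0,"z":0,"yaw":0.145},{"hand":0,"x":0,"y":0,"z":0,"yaw":0.145},{"hand":0,"x":0,"y":0,"z":0,"yaw":0.145}]}}

```text
clock: 14.75
eef_pos: [354.2, 245.9, 120.9]
eef_rot: [-3.141, 0.0, 1.43]
wrist_force: [-0.3, -0.5, 0.8]
finger_gap: 47.2
finger_force: 0.0
```

{"api": "arm_command", "payload": {"targets": [{"hand":0,"x":0,"y":0,"z":0,"yaw":0.121},{"hand":0,"x":0,"y":0,"z":0,"yaw":0},{"hand":0,"x":0,"y":0,"z":0,"yaw":0},{"hand":0,"x":0,"y":0,"z":0,"yaw":0},{"hand":0,"x":0,"y":0,"z":0,"yaw":0},{"hand":0,"x":0,"y":0,"z":0,"yaw":0}]}}

```text
clock: 15.35
eef_pos: [354.3, 246.0, 121.1]
eef_rot: [-3.142, 0.0, 1.316]
wrist_force: [0.8, 0.3, 0.2]
finger_gap: 46.7
finger_force: 0.0
```

```bash
python3 - <<'E'
from h import *
def cen(im,r0,r1,lo=85):
    g=cv2.cvtColor(im,cv2.COLOR_RGB2GRAY).astype(float);o=[]
    for v in range(r0,r1):
        w=np.clip(105-g[v,196:218],0,None);o.append((w*np.arange(196,218)).sum()/max(w.sum(),1e-6))
    return np.mean(o).round(2)
for i in range(4):
    im=camera('scene');print(manip.read_state()['clock'],cen(im,189,192),cen(im,195,198),cen(im,202,205))
cv2.imwrite('pics/e.png',im[:,:,::-1]);s=manip.read_state();print(s['eef_pos'],s['eef_rot'],s['finger_gap'])
for q in[(5,-25,65),(5,-25,0),(-5,-25,65),(5,25,65)]: 
    c,sn=np.cos(2.886),np.sin(2.886);print(q,proj('scene',[355+q[0]*c+q[1]*sn,246+q[0]*sn-q[1]*c,q[2]]).round(1))
E
python3 gray.py pics/e.png 194 176 222 208
```

```text
15.4 206.47 206.85 208.65
15.45 206.66 207.11 208.69
15.5 205.8 206.63 208.52
15.55 205.67 206.53 208.55
[354.30611717 245.98951815 121.14421507] [-3.14158224e+00  3.38264091e-05  1.31516199e+00] 47.20605316116245
(5, -25, 65) [204.8 187.6]
(5, -25, 0) [207.6 206.4]
(-5, -25, 65) [208.3 186.8]
(5, 25, 65) [201.2 178.7]
    94 95 96 97 98 99  0  1  2  3  4  5  6  7  8  9 10 11 12 13 14 15 16 17 18 19 20 21
176 18 18 18 18 18 18 18 18 18 18 18 19 19 19 19 19 19 19 19 19 18 19 19 19 18 18 18 18
177 18 18 18 18 18 18 18 18 18 18 18 18 18 18 18 18 18 19 18 18 18 18 18 18 18 18 18 18
178 17 17 18 18 18 18 18 18 18 18 18 18 18 18 18 18 18 18 19 18 18 19 18 18 18 18 17 18
179 17 17 17 17 18 18 17 16 14 13 15 18 18 18 18 18 18 18 18 18 18 18 18 18 18 18 18 18
180 17 17 17 17 18 18 17 14 12 12 14 17 19 19 19 19 19 18 18 18 18 18 18 18 18 18 18 18
181 17 18 18 17 18 18 18 14 10  8 10 17 19 19 19 19 19 19 19 18 18 18 18 18 18 18 18 18
182 17 17 18 18 18 18 18 15 10  8  8 14 18 19 19 19 19 19 19 19 19 19 19 19 18 18 18 18
183 17 17 17 17 18 17 18 15 10  8  8 10 17 19 19 19 19 19 19 19 19 19 19 18
[... 1424 characters left out ...]
 18 18 18 19 18 18 18 18 18 19 18 14  9  8  7  8 10 11 12 12 12 11 11 11 11 12 12 13
201 18 18 18 18 18 18 18 18 18 18 19 16 11  7  7  7 10 11 12 12 12 12 12 11 11 12 12 12
202 17 18 18 18 18 18 18 18 17 18 18 17 12  8  7  7  9 11 12 12 12 12 12 12 12 12 12 13
203 17 17 17 18 18 18 17 17 17 17 18 18 14  9  7  7  9 11 12 12 12 12 12 12 12 12 12 12
204 17 17 17 17 18 18 18 18 17 17 17 17 15 10  7  7  8 11 12 12 12 12 12 12 12 12 12 12
205 17 17 17 17 17 18 18 18 18 18 18 18 18 14  8  7  8 11 12 12 12 12 11 12 12 12 12 12
206 17 17 17 17 18 18 18 18 18 18 18 18 18 16 11 10 11 13 14 13 13 13 13 15 14 13 13 13
207 17 17 17 17 18 18 18 18 19 19 19 18 18 18 18 18 18 19 19 18 18 18 18 18 18 18 16 14
```

It has settled on its foot and the rocking is dying out. Now I'll grip it by its broad faces.

{"api": "arm_command", "payload": {"targets": [{"hand":0,"x":0,"y":0,"z":0.03,"yaw":0},{"hand":0,"x":0,"y":0,"z":0.03,"yaw":0},{"hand":0,"x":0,"y":0,"z":0.023,"yaw":0},{"hand":0,"x":0,"y":0,"z":0,"yaw":0},{"hand":-0.3,"x":0,"y":0,"z":0,"yaw":0},{"hand":-0.5,"x":0,"y":0,"z":0,"yaw":0},{"hand":-0.7,"x":0,"y":0,"z":0,"yaw":0},{"hand":-1,"x":0,"y":0,"z":0,"yaw":0},{"hand":-1,"x":0,"y":0,"z":0,"yaw":0},{"hand":-1,"x":0,"y":0,"z":0,"yaw":0}], "newtons": 15}}

```text
clock: 16.55
eef_pos: [354.6, 246.1, 38.5]
eef_rot: [3.141, -0.001, 1.315]
wrist_force: [-0.0, -1.3, 3.8]
finger_gap: 9.4
finger_force: 14.9
```

{"api": "arm_command", "payload": {"targets": [{"hand":-1,"x":0,"y":0,"z":0,"yaw":0},{"hand":-1,"x":0,"y":0,"z":0,"yaw":0}]}}

```text
clock: 16.75
eef_pos: [354.6, 246.1, 38.5]
eef_rot: [3.141, -0.0, 1.315]
wrist_force: [-0.5, -0.5, 5.5]
finger_gap: 9.4
finger_force: 15.0
```

{"api": "arm_command", "payload": {"targets": [{"hand":-1,"x":0,"y":0,"z":-0.02,"yaw":0},{"hand":-1,"x":0,"y":0,"z":-0.03,"yaw":0},{"hand":-1,"x":0,"y":0,"z":-0.03,"yaw":0},{"hand":-1,"x":0,"y":0,"z":-0.02,"yaw":0},{"hand":-1,"x":0,"y":0,"z":0,"yaw":-0.121},{"hand":-1,"x":0,"y":0,"z":0,"yaw":-0.121},{"hand":-1,"x":-0.014,"y":0.0076,"z":0,"yaw":0},{"hand":-1,"x":-0.028,"y":0.015,"z":0,"yaw":0},{"hand":-1,"x":-0.028,"y":0.015,"z":0,"yaw":0},{"hand":-1,"x":-0.028,"y":0.015,"z":0,"yaw":0}]}}

```text
clock: 17.75
eef_pos: [405.6, 146.2, 137.9]
eef_rot: [-3.141, 0.0, 1.557]
wrist_force: [-0.0, 0.3, -2.7]
finger_gap: 9.8
finger_force: 15.0
```

{"api": "arm_command", "payload": {"targets": [{"hand":-1,"x":-0.028,"y":0.015,"z":0,"yaw":0},{"hand":-1,"x":-0.028,"y":0.015,"z":0,"yaw":0},{"hand":-1,"x":-0.028,"y":0.015,"z":0,"yaw":0},{"hand":-1,"x":-0.028,"y":0.015,"z":0,"yaw":0},{"hand":-1,"x":-0.028,"y":0.015,"z":0,"yaw":0},{"hand":-1,"x":-0.028,"y":0.015,"z":0,"yaw":0},{"hand":-1,"x":-0.014,"y":0.0076,"z":0,"yaw":0},{"hand":-1,"x":0,"y":0,"z":0,"yaw":0},{"hand":-1,"x":0,"y":0,"z":0,"yaw":0}]}}

```text
clock: 18.65
eef_pos: [500.1, -35.6, 137.8]
eef_rot: [-3.141, -0.0, 1.557]
wrist_force: [-0.3, 0.2, -2.0]
finger_gap: 9.6
finger_force: 15.0
```

```bash
python3 to.py 503 -34 60; python3 -c "
from h import *
print(manip.read_state()['eef_rot'])
snap('scene','s7',(270,120,370,195),6)"
```

```text
pose [500.1 -35.6 137.8] 1.557 tool shift x,y,z mm 1.6 2.9 77.8 gap 9.646661820913925
[-3.14056703e+00 -3.17543294e-04  1.55656858e+00]
```

View pics/s7.png

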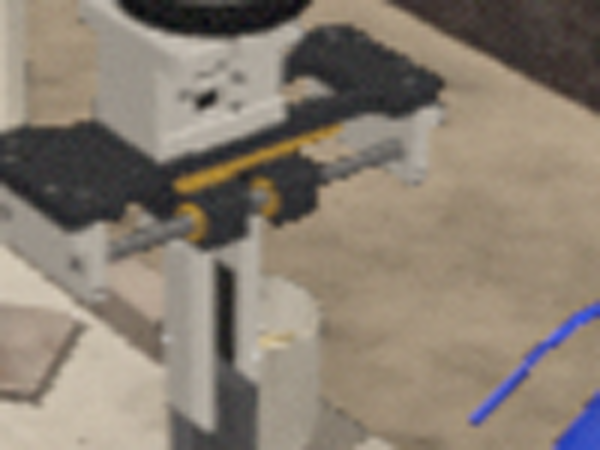

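The lug hangs upright between the fingers at (225,410). That was the last of my ten views, so I'll work from forces and numbers now. First down to just above the base plate.

{"api": "arm_command", "payload": {"targets": [{"hand":-1,"x":0.001,"y":0.003,"z":0.02,"yaw":0},{"hand":-1,"x":0,"y":0,"z":0.025,"yaw":0},{"hand":-1,"x":0,"y":0,"z":0.02,"yaw":0},{"hand":-1,"x":0,"y":0,"z":0.01,"yaw":0},{"hand":-1,"x":0,"y":0,"z":0.002,"yaw":0},{"hand":-1,"x":0,"y":0,"z":0,"yaw":0},{"hand":-1,"x":0,"y":0,"z":0,"yaw":0}]}}

```text
clock: 19.4
eef_pos: [504.1, -35.0, 62.1]
eef_rot: [3.14, 0.0, 1.557]
wrist_force: [-0.0, -1.5, -1.9]
finger_gap: 10.2
finger_force: 15.0
```

{"api": "arm_command", "payload": {"targets": [{"hand":-1,"x":0,"y":0.01,"z":0,"yaw":0},{"hand":-1,"x":0,"y":0.008,"z":0,"yaw":0},{"hand":-1,"x":0,"y":0.003,"z":0,"yaw":0},{"hand":-1,"x":0,"y":0,"z":0,"yaw":0}]}}

```text
clock: 19.8
eef_pos: [525.1, -35.4, 61.1]
eef_rot: [3.142, -0.0, 1.557]
wrist_force: [0.9, -0.0, -1.9]
finger_gap: 9.8
finger_force: 15.0
```

{"api": "arm_command", "payload": {"targets": [{"hand":-1,"x":0,"y":0.001,"z":0.001,"yaw":0},{"hand":-1,"x":0,"y":0.001,"z":0,"yaw":0},{"hand":-1,"x":0,"y":0,"z":0,"yaw":0}]}}

```text
clock: 20.1
eef_pos: [526.6, -35.5, 60.1]
eef_rot: [-3.142, 0.0, 1.557]
wrist_force: [0.1, -0.2, -1.5]
finger_gap: 9.9
finger_force: 15.0
```

{"api": "arm_command", "payload": {"targets": [{"hand":-1,"x":0,"y":0.001,"z":0,"yaw":0},{"hand":-1,"x":0,"y":0,"z":0,"yaw":0}]}}

```text
clock: 20.3
eef_pos: [527.6, -35.5, 60.2]
eef_rot: [3.142, 0.0, 1.557]
wrist_force: [-0.2, 0.0, -2.3]
finger_gap: 9.9
finger_force: 15.0
```

{"api": "arm_command", "payload": {"targets": [{"hand":-1,"x":0,"y":0.0007,"z":0,"yaw":0},{"hand":-1,"x":0,"y":0,"z":0,"yaw":0}]}}

```text
clock: 20.5
eef_pos: [528.0, -35.5, 60.1]
eef_rot: [-3.141, 0.0, 1.557]
wrist_force: [-3.0, -0.7, -0.6]
finger_gap: 9.8
finger_force: 15.0
```

Contact with the fence is at X 528.0. I'll back off slightly and approach the stop along the fence.

{"api": "arm_command", "payload": {"targets": [{"hand":-1,"x":0.003,"y":-0.0006,"z":0,"yaw":0},{"hand":-1,"x":0.004,"y":0,"z":0,"yaw":0},{"hand":-1,"x":0.002,"y":0,"z":0,"yaw":0},{"hand":-1,"x":0,"y":0,"z":0,"yaw":0}]}}

```text
clock: 20.9
eef_pos: [527.9, -26.1, 60.2]
eef_rot: [3.141, -0.0, 1.557]
wrist_force: [0.5, -0.2, -1.9]
finger_gap: 9.4
finger_force: 15.0
```

{"api": "arm_command", "payload": {"targets": [{"hand":-1,"x":0.001,"y":0,"z":0,"yaw":0},{"hand":-1,"x":0,"y":0,"z":0,"yaw":0}]}}

```text
clock: 21.1
eef_pos: [527.9, -25.4, 60.2]
eef_rot: [3.141, -0.0, 1.557]
wrist_force: [0.5, -1.0, -2.2]
finger_gap: 9.8
finger_force: 15.0
```

{"api": "arm_command", "payload": {"targets": [{"hand":-1,"x":0.0007,"y":0,"z":0,"yaw":0},{"hand":-1,"x":0,"y":0,"z":0,"yaw":0}]}}

```text
clock: 21.3
eef_pos: [527.8, -24.8, 60.1]
eef_rot: [3.142, -0.0, 1.557]
wrist_force: [-0.7, -0.2, -1.8]
finger_gap: 9.7
finger_force: 15.0
```

{"api": "arm_command", "payload": {"targets": [{"hand":-1,"x":0.0007,"y":0,"z":0,"yaw":0},{"hand":-1,"x":0,"y":0,"z":0,"yaw":0}]}}

```text
clock: 21.5
eef_pos: [527.8, -24.0, 60.1]
eef_rot: [-3.142, -0.0, 1.557]
wrist_force: [0.1, 0.7, -2.6]
finger_gap: 9.6
finger_force: 15.0
```

{"api": "arm_command", "payload": {"targets": [{"hand":-1,"x":0.0006,"y":0,"z":0,"yaw":0},{"hand":-1,"x":0,"y":0,"z":0,"yaw":0}]}}

```text
clock: 21.7
eef_pos: [527.9, -23.4, 60.2]
eef_rot: [3.142, -0.0, 1.557]
wrist_force: [0.0, -0.0, -1.3]
finger_gap: 9.9
finger_force: 15.0
```

{"api": "arm_command", "payload": {"targets": [{"hand":-1,"x":0.0005,"y":0,"z":0,"yaw":0},{"hand":-1,"x":0,"y":0,"z":0,"yaw":0}]}}

```text
clock: 21.9
eef_pos: [527.8, -23.2, 60.2]
eef_rot: [3.142, 0.0, 1.557]
wrist_force: [-0.4, -2.6, -0.8]
finger_gap: 9.8
finger_force: 15.0
```

{"api": "arm_command", "payload": {"targets": [{"hand":-1,"x":0.0005,"y":0,"z":0,"yaw":0},{"hand":-1,"x":0,"y":0,"z":0,"yaw":0}]}}

```text
clock: 22.1
eef_pos: [527.9, -23.0, 60.3]
eef_rot: [3.141, 0.001, 1.557]
wrist_force: [-1.2, -6.0, -1.2]
finger_gap: 10.1
finger_force: 15.0
```

Contact with the stop is at Y -23.2. Now lower to the base plate.

{"api": "arm_command", "payload": {"targets": [{"hand":-1,"x":-0.0003,"y":0,"z":0.001,"yaw":0},{"hand":-1,"x":0,"y":0,"z":0.0005,"yaw":0},{"hand":-1,"x":0,"y":0,"z":0,"yaw":0}]}}

```text
clock: 22.4
eef_pos: [528.0, -23.1, 58.9]
eef_rot: [3.141, 0.001, 1.557]
wrist_force: [-0.5, -6.5, 0.4]
finger_gap: 10.2
finger_force: 15.0
```

{"api": "arm_command", "payload": {"targets": [{"hand":-1,"x":0,"y":0,"z":0.0005,"yaw":0},{"hand":-1,"x":0,"y":0,"z":0,"yaw":0}]}}

```text
clock: 22.6
eef_pos: [528.1, -23.2, 58.6]
eef_rot: [3.141, 0.001, 1.557]
wrist_force: [-1.2, -5.8, 3.7]
finger_gap: 9.8
finger_force: 15.0
```

{"api": "arm_command", "payload": {"targets": [{"hand":-1,"x":0,"y":0.0008,"z":0,"yaw":0},{"hand":-1,"x":0,"y":0,"z":0,"yaw":0}]}}

```text
clock: 22.8
eef_pos: [528.2, -23.2, 58.6]
eef_rot: [-3.14, 0.001, 1.557]
wrist_force: [-8.2, -5.6, 8.4]
finger_gap: 10.1
finger_force: 15.0
```

{"api": "arm_command", "payload": {"targets": [{"hand":-1,"x":-0.0003,"y":0.0004,"z":0,"yaw":0},{"hand":-1,"x":0,"y":0,"z":0,"yaw":0}]}}

```text
clock: 23.0
eef_pos: [528.3, -23.2, 58.6]
eef_rot: [-3.14, 0.0, 1.557]
wrist_force: [-10.5, -3.8, 10.5]
finger_gap: 10.0
finger_force: 15.0
```

Seated: about 10 N on the fence, 4 N on the stop and 10 N down. I'll relax and release.

{"api": "arm_command", "payload": {"targets": [{"hand":-1,"x":-0.0001,"y":-0.0006,"z":-0.0004,"yaw":0},{"hand":-1,"x":0,"y":0,"z":0,"yaw":0},{"hand":-0.7,"x":0,"y":0,"z":0,"yaw":0},{"hand":-0.5,"x":0,"y":0,"z":0,"yaw":0},{"hand":-0.35,"x":0,"y":0,"z":0,"yaw":0},{"hand":-0.35,"x":0,"y":0,"z":0,"yaw":0}]}}

```text
clock: 23.6
eef_pos: [528.6, -23.1, 58.6]
eef_rot: [3.141, -0.0, 1.557]
wrist_force: [-0.8, 0.1, -0.3]
finger_gap: 30.2
finger_force: 0.0
```

{"api": "arm_command", "payload": {"targets": [{"hand":-0.35,"x":0,"y":0,"z":-0.01,"yaw":0},{"hand":-0.35,"x":0,"y":0,"z":-0.02,"yaw":0},{"hand":-0.35,"x":0,"y":0,"z":-0.03,"yaw":0},{"hand":-0.35,"x":0,"y":0,"z":-0.04,"yaw":0},{"hand":-0.35,"x":0,"y":0,"z":-0.02,"yaw":0},{"hand":-0.35,"x":0,"y":0,"z":0,"yaw":0}]}}

```text
clock: 24.2
eef_pos: [529.7, -23.3, 182.3]
eef_rot: [3.136, 0.001, 1.557]
wrist_force: [0.3, -0.5, -0.1]
finger_gap: 30.5
finger_force: 0.0
```

```bash
python3 - <<'E'
from h import *
s=manip.read_state();print(s['eef_pos'],s['joints'])
im=camera('scene');cv2.imwrite('pics/f.png',im[:,:,::-1])
def fx(x,y,z):
    a=-.013;return [533.1+x*np.cos(a)-y*np.sin(a),-24+x*np.sin(a)+y*np.cos(a),z]
for q in[(0,-25,85),(-10,-25,85),(-10,-25,20),(-10,25,85),(0,25,85),(-10,25,20)]:print(q,proj('scene',fx(*q)).round(1))
E
python3 gray.py pics/f.png 295 176 330 215
```

```text
[529.68692616 -23.25167192 182.26793381] [-1.12986095e-01  2.72669330e-01  1.61143042e+00  6.45561614e-05
  1.25164650e+00 -9.90797030e-02]
(0, -25, 85) [318.5 203.9]
(-10, -25, 85) [315.4 205.2]
(-10, -25, 20) [314.9 225.3]
(-10, 25, 85) [303.9 196.2]
(0, 25, 85) [306.9 194.9]
(-10, 25, 20) [303.8 216. ]
    95 96 97 98 99  0  1  2  3  4  5  6  7  8  9 10 11 12 13 14 15 16 17 18 19 20 21 22 23 24 25 26 27 28 29
176 11 10 11 14 15 16 17 17 16 15 15 15 15 15 15 15 16 17 18 18 17 16 15 14 16 16 16 15 13 12 12 12 12 13 13
177 10 10 11 15 15 16 16 17 15 14 16 16 16 17 16 15 16 17 18 18 19 18 17 15 15 15 15 15 13 12 12 13 13 12 13
178 10  9 10 12 15 16 16 17 16 16 16 16 15 17 17 17 17 16 16 16 15 15 15 15 15 15 15 15 14 13 13 12 12 13 13
179 11 10 11 13 15 16 17 17 16 16 16 16 16 16 16 15 15 15 15 15 14 14 15 15 15 15 15 15 13 13 13 13 13 13 13
180 16 13 12 13 15 16 17 16 16 16 16 16 16 16 16 16 15 15 15 15 15 15 15 15 15 15 15 15 13 13 13 13 13 13 13
181 18 18 18 18 16 16 16 17 16 16 16 16 16 16 15 15 15 15 15 15 14 14 15 15 15 15 15 15 13 13 13 13 13 13 13
182 18 18 18 17 16 16 16 17 17
[... 2866 characters left out ...]
6  7  7  7 13 13 12 14 16 17 17 17 17 18 18 18
209 11 11 12 13 14 14 14 14 12  9  8  8  9 10 12 12 10  9  7  6  7  7 10 20 18 17 17 18 18 18 18 18 18 18 18
210 12 12 12 13 14 14 14 14 12  8  8  8  8  8  9 10  9  8  7  7  6  7  9 18 19 18 18 18 18 18 18 18 18 18 18
211 13 14 13 13 14 14 14 14 12  8  7  9  8  8  8  8  8  8  6  6  7  7  8 17 19 19 20 18 18 18 18 18 18 18 18
212 13 14 13 13 14 14 14 14 12  8  7  8  8  8  8  8  8  8  7  7  7  7  9 18 19 19 19 19 18 18 18 18 18 18 18
213 16 16 13 13 14 14 14 14 12  8  8  8  8  8  8  9  8  8  7  7  7  7  9 17 19 19 19 19 19 18 18 18 18 18 18
214 21 18 14 13 14 14 14 14 11  8  7  8  8  8  8  8  8  8  7  6  7  7  9 17 19 19 19 19 19 19 18 18 18 18 18
```

The lug stands where predicted: its +y edge is at column 303.5 (predicted 303.9) and constant over rows, its hole is at about (309,207), and it shows no visible tilt. Now back to the stop's grip with the tool turned.

{"api": "arm_command", "payload": {"targets": [{"hand":0,"x":0.015,"y":-0.033,"z":0,"yaw":0},{"hand":0,"x":0.0155,"y":-0.0325,"z":0,"yaw":0},{"hand":0,"x":0,"y":0,"z":0,"yaw":-0.145},{"hand":0,"x":0,"y":0,"z":0,"yaw":-0.145},{"hand":0,"x":0,"y":0,"z":0,"yaw":-0.145},{"hand":0,"x":0,"y":0,"z":0,"yaw":-0.145},{"hand":0,"x":0,"y":0,"z":0,"yaw":-0.145},{"hand":0,"x":0,"y":0,"z":0,"yaw":-0.145},{"hand":0,"x":0,"y":0,"z":0,"yaw":-0.145},{"hand":0,"x":0,"y":0,"z":0,"yaw":-0.145}]}}

```text
clock: 25.25
eef_pos: [462.8, 8.3, 177.4]
eef_rot: [-3.141, -0.002, 2.723]
wrist_force: [-0.1, 0.1, 0.6]
finger_gap: 46.9
finger_force: 0.0
```

{"api": "arm_command", "payload": {"targets": [{"hand":0,"x":0,"y":0,"z":0,"yaw":-0.145},{"hand":0,"x":0,"y":0,"z":0,"yaw":-0.145},{"hand":0,"x":0,"y":0,"z":0,"yaw":-0.121},{"hand":0,"x":0,"y":0,"z":0,"yaw":0},{"hand":0,"x":0,"y":0,"z":0,"yaw":0}]}}

```text
clock: 25.75
eef_pos: [463.1, 8.3, 177.9]
eef_rot: [3.141, -0.001, 3.124]
wrist_force: [-0.6, 0.6, -0.4]
finger_gap: 47.3
finger_force: 0.0
```

```bash
python3 to.py 464.6 8.0 47; python3 -c "
from h import *
print(proj('scene',[464.6,8,61]));im=camera('scene');cv2.imwrite('pics/g.png',im[:,:,::-1])"; python3 gray.py pics/g.png 272 188 306 212
```

```text
pose [463.1   8.3 177.9] 3.124 tool shift x,y,z mm -1.5 -0.3 130.9 gap 47.31975800725665
[284.10140282 210.21948741]
    72 73 74 75 76 77 78 79 80 81 82 83 84 85 86 87 88 89 90 91 92 93 94 95 96 97 98 99  0  1  2  3  4  5
188 18 18 19 18 18 19 19 19 18 18 18 19 19 19 19 19 18 18 17 17 17 17 17 17 17 17 17 16 16 16 17 16 16 16
189 18 18 18 18 18 18 18 18 18 18 18 19 19 19 19 19 18 18 18 18 18 17 17 17 17 16 16 16 16 16 16 16 16 16
190 19 18 18 18 18 18 18 18 18 18 19 18 18 18 19 18 18 18 18 18 18 17 17 16 16 16 16 16 16 17 17 17 16 16
191 19 19 19 19 19 19 18 18 19 18 18 18 18 18 18 18 18 18 18 18 18 17 17 17 17 17 16 16 16 16 17 17 16 16
192 19 19 19 19 18 19 18 18 18 18 18 18 18 18 18 18 18 18 18 18 18 18 18 18 18 18 17 17 16 16 17 17 16 16
193 18 18 19 19 18 18 18 18 18 18 18 16 17 18 18 18 18 18 18 18 18 18 18 18 18 18 18 18 17 16 16 16 16 16
194 18 18 18 18 19 18 18 18 19 19 18 18 18 18 18 18 18 18 18 18 18 18 18 18 18 18 18 18 18 16 15 15 16 16
195 18 18 18 18 18 18 18 19 19 19 18 18 18 18 18 18 18 18 19 19 19 18 18 18 18 18 18 18 15 15 14 14 15 16
196 18 18 18 18 18 18 19 18 1
[... 966 characters left out ...]
8 18 18 18 19 18 19 21 21 22 22 21 21 20 17 15 14 14 14 11  8  7
206 18 19 19 18 18 19 19 19 18 17 16 17 18 18 18 20 22 21 21 21 22 21 21 19 16 15 14 14 15 14 14 12  8  8
207 18 19 19 19 19 19 19 18 17 17 16 16 16 19 21 21 22 22 21 21 20 18 16 15 14 14 14 14 14 14 14 12  8  8
208 17 19 19 19 19 18 18 17 17 16 14 13 16 20 22 22 22 22 20 17 16 14 13 12 11 12 13 14 14 14 14 12  8  8
209 17 18 19 19 19 19 18 16 15 14 12 12 13 16 20 21 19 16 15 14 14 14 12 11 11 11 13 14 14 14 14 12  9  8
210 17 17 17 18 19 19 19 16 13 11 11 12 13 16 16 15 15 14 14 13 13 12 12 12 12 12 13 14 14 14 14 12  8  8
211 18 18 17 18 18 19 19 18 16 12 10 12 16 15 11  9 12 11 12 12 12 12 12 13 14 13 13 14 14 14 14 12  8  8
```

{"api": "arm_command", "payload": {"targets": [{"hand":0,"x":-0.0015,"y":0,"z":0.03,"yaw":0},{"hand":0,"x":0,"y":0,"z":0.035,"yaw":0},{"hand":0,"x":0,"y":0,"z":0.035,"yaw":0},{"hand":0,"x":0,"y":0,"z":0.02,"yaw":0},{"hand":0,"x":0,"y":0,"z":0.01,"yaw":0},{"hand":0,"x":0,"y":0,"z":0,"yaw":0},{"hand":0,"x":0,"y":0,"z":0,"yaw":0}], "newtons": 8}}

```text
clock: 26.5
eef_pos: [465.4, 8.2, 49.4]
eef_rot: [-3.142, 0.001, 3.127]
wrist_force: [-0.3, -0.5, 0.5]
finger_gap: 47.2
finger_force: 0.0
```

{"api": "arm_command", "payload": {"targets": [{"hand":-0.3,"x":0,"y":0,"z":0,"yaw":0},{"hand":-0.45,"x":0,"y":0,"z":0,"yaw":0},{"hand":-0.6,"x":0,"y":0,"z":0,"yaw":0},{"hand":-0.6,"x":0,"y":0,"z":0,"yaw":0},{"hand":-0.6,"x":0,"y":0,"z":0,"yaw":0}]}}

```text
clock: 27.0
eef_pos: [465.1, 8.0, 48.9]
eef_rot: [-3.141, 0.001, 3.128]
wrist_force: [-0.5, -3.3, 5.3]
finger_gap: 24.1
finger_force: 8.0
```

{"api": "arm_command", "payload": {"targets": [{"hand":-0.6,"x":-0.0004,"y":0,"z":-0.0078,"yaw":0},{"hand":-0.6,"x":-0.0012,"y":0,"z":-0.0077,"yaw":0},{"hand":-0.6,"x":-0.0019,"y":0,"z":-0.0076,"yaw":0},{"hand":-0.6,"x":-0.0027,"y":0,"z":-0.0073,"yaw":0},{"hand":-0.6,"x":-0.0034,"y":0,"z":-0.007,"yaw":0},{"hand":-0.6,"x":-0.0041,"y":0,"z":-0.0066,"yaw":0},{"hand":-0.6,"x":-0.0047,"y":0,"z":-0.0062,"yaw":0},{"hand":-0.6,"x":-0.0053,"y":0,"z":-0.0057,"yaw":0},{"hand":-0.6,"x":-0.0059,"y":0,"z":-0.0051,"yaw":0},{"hand":-0.6,"x":-0.0063,"y":0,"z":-0.0045,"yaw":0}]}}

```text
clock: 28.0
eef_pos: [501.0, 7.7, 114.6]
eef_rot: [-3.141, -0.0, 3.128]
wrist_force: [-1.9, -3.5, -1.7]
finger_gap: 24.0
finger_force: 8.0
```

{"api": "arm_command", "payload": {"targets": [{"hand":-0.6,"x":-0.0068,"y":0,"z":-0.0039,"yaw":0},{"hand":-0.6,"x":-0.0071,"y":0,"z":-0.0032,"yaw":0},{"hand":-0.6,"x":-0.0074,"y":0,"z":-0.0025,"yaw":0},{"hand":-0.6,"x":-0.0076,"y":0,"z":-0.0017,"yaw":0},{"hand":-0.6,"x":-0.0077,"y":0,"z":-0.0009,"yaw":0},{"hand":-0.6,"x":-0.007,"y":0,"z":-0.0001,"yaw":0},{"hand":-0.6,"x":0,"y":0,"z":0,"yaw":0},{"hand":-0.6,"x":0,"y":0,"z":0,"yaw":0}]}}

```text
clock: 28.8
eef_pos: [545.6, 7.2, 126.9]
eef_rot: [3.141, 0.002, 3.128]
wrist_force: [0.1, -2.5, 4.8]
finger_gap: 23.7
finger_force: 8.0
```

{"api": "arm_command", "payload": {"targets": [{"hand":-0.3,"x":0,"y":0,"z":0,"yaw":0},{"hand":-0.1,"x":0,"y":0,"z":0,"yaw":0},{"hand":0,"x":0,"y":0,"z":0,"yaw":0},{"hand":0,"x":0,"y":0,"z":-0.01,"yaw":0},{"hand":0,"x":0,"y":0,"z":-0.03,"yaw":0},{"hand":0,"x":0,"y":0,"z":-0.04,"yaw":0},{"hand":0,"x":0.03,"y":0.02,"z":-0.02,"yaw":0},{"hand":0,"x":0.03,"y":0.03,"z":0,"yaw":0},{"hand":0,"x":0.03,"y":0.03,"z":0,"yaw":0},{"hand":0,"x":0.03,"y":0.03,"z":0,"yaw":0}]}}

```text
clock: 29.8
eef_pos: [424.7, 119.7, 227.2]
eef_rot: [3.141, 0.001, 3.127]
wrist_force: [-0.3, 0.0, 0.1]
finger_gap: 46.9
finger_force: 0.0
```

{"api": "arm_command", "payload": {"targets": [{"hand":0,"x":0.02,"y":0.04,"z":0,"yaw":0},{"hand":0,"x":0.02,"y":0.04,"z":0,"yaw":0},{"hand":0,"x":0.02,"y":0.04,"z":0,"yaw":0},{"hand":0,"x":0,"y":0,"z":0,"yaw":0},{"hand":0,"x":0,"y":0,"z":0,"yaw":0}]}}

```text
clock: 30.3
eef_pos: [367.3, 240.0, 226.9]
eef_rot: [3.141, 0.001, 3.13]
wrist_force: [0.2, 0.1, -0.3]
finger_gap: 47.1
finger_force: 0.0
```

```bash
python3 - <<'E'
from h import *
im=camera('scene');cv2.imwrite('pics/k.png',im[:,:,::-1]);t=camera('top');cv2.imwrite('pics/kt.png',t[:,:,::-1])
def fx(x,y,z):
    a=-.013;return [533.1+x*np.cos(a)-y*np.sin(a),-24+x*np.sin(a)+y*np.cos(a),z]
for q in[(0,-25,85),(-10,-25,85),(-10,25,85),(0,25,85)]:print(q,proj('scene',fx(*q)).round(1),proj('top',fx(*q)).round(1))
print('pin up',proj('scene',fx(10,31,139)).round(1))
E
echo scene; python3 gray.py pics/k.png 294 170 324 226; echo top; python3 gray.py pics/kt.png 268 164 304 186
```

```text
(0, -25, 85) [318.5 203.9] [303.3 173.8]
(-10, -25, 85) [315.4 205.2] [303.3 178.5]
(-10, 25, 85) [303.9 196.2] [279.7 178.7]
(0, 25, 85) [306.9 194.9] [279.6 174. ]
pin up [308.9 175.3]
scene
    94 95 96 97 98 99  0  1  2  3  4  5  6  7  8  9 10 11 12 13 14 15 16 17 18 19 20 21 22 23
170 16 16 16 16 15 15 15 14 15 15 15 15 15 15 15 15 15 15 16 16 16 17 17 17 17 17 17 16 15 14
171 16 16 16 16 16 15 15 14 15 15 15 15 15 15 15 15 15 15 16 16 16 17 17 17 17 17 17 16 15 13
172 15 16 15 14 12 13 14 15 14 15 15 16 15 15 15 15 15 15 15 16 17 16 17 17 17 17 17 16 16 14
173 12 13 11 10 10 12 14 14 15 14 15 14 13 13 14 15 15 15 17 16 17 17 17 17 17 17 17 17 16 13
174 11 11  9  9 10 11 13 14 14 14 14 13 12 12 12 14 15 17 21 20 17 17 17 17 17 17 17 16 16 12
175 11 10 10 10 11 11 13 13 13 13 12 11 12 13 13 16 16 18 18 16 16 17 17 17 16 16 17 17 16 11
176 11 10 10 11 14 12 12 13 12 12 10 10 12 14 16 14 12 15 16 18 18 17 16 15 15 15 16 16 15 13
177 11 10 10 11 14 13 12 13 13 13 11  9 11 15 14 10  8 13 17 18 18 19 18 17 15 15 15 15 15 13
178 11 10  9 10 11 12 12 13 13 13 13 12 11 12 10  7  8 13 15 
[... 6330 characters left out ...]
9  8  7  7  7  8  8  9 13 16
180 11 14 14 14 14 15 18 20 20 20 20 18 14  9  6  6  6  6  6  7  7  7  8  8  8  8  7  7  6  6  7  7  8 10 14 18
181 12 14 14 14 14 15 17 20 20 20 20 18 14 10  8  8  8  8  9  9  9  9  9  9  9  9  9  9  9  9 10 10 11 14 17 19
182 12 14 14 14 15 15 17 19 20 20 20 18 16 15 14 14 14 14 14 14 14 14 14 14 14 14 14 14 14 15 15 15 16 17 19 19
183 12 14 15 14 15 15 17 19 20 20 20 19 18 18 18 18 18 18 18 18 18 18 18 18 18 18 18 18 18 18 18 19 19 19 20 20
184 12 14 14 14 14 15 17 19 20 20 20 19 19 19 20 19 20 20 19 20 19 20 19 19 20 20 19 20 20 19 20 20 20 20 20 20
185 12 14 14 14 14 15 18 19 20 20 20 19 19 19 20 20 20 20 20 20 20 20 20 20 20 20 20 20 20 20 20 20 20 20 20 20
```

The stop is up, with its pin near (309,177). The lug's edges are unchanged: its right edge is still between columns 317 and 318, and its top face in the top view spans rows 174–178.5 as predicted. Handing in.

```bash
python3 -c "
from cell import manip
print(manip.sign_off())"
```

```text
the job is handed in; nothing more can be done
None
```

The job is handed in at about 30 s of the 72 s: the lug stands hole end up at the gauge, flush to the fence, the stop is flipped back up, and the arm is clear; by the last camera check (pixel values, as my ten views were used) the lug had not moved when the stop was raised.

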